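# Make up a parts tray and pack it

### The arm

A 6-joint arm with a two-finger parallel gripper is mounted at the origin on the work surface. World frame = base frame: x ahead of the robot, y to its left, z up, the work surface at z = 0. Lengths are in m, angles in rad, forces in N, time in s.
With the tool pointing down it reaches from about 0.325 to 0.775 m from the base axis. Payload 5.5 kg.
Tool frame: the origin (TCP) lies midway between the tips of the shut fingers; the grasp point (between the pads) lies 19 mm behind it; z points along the fingers, y is the line along which they close (so a half turn about z gives the same grasp; the last joint's range is limited). The gripper opens to 88 mm and grips with 3 to 60 N. Pads are 20 mm wide; open, the fingers measure 115 mm over their backs; the gripper's body (75 mm by 178 mm) begins 61 mm behind the grasp point.
Start: joints at [1.057, 0.091, 1.231, -0, 1.82, -0.057], TCP at [0.265, 0.538, 0.223] pointing down, gripper open.
Joint ranges: [-2.87, 2.87], [-0.86, 2.18], [0.17, 2.46], [-1.51, 4.65], [0.06, 2.69], [-2.65, 2.65]. Speed limits (rad/s): [2.57, 2.57, 3.01, 3.14, 3.14, 3.14].

### API

Orientations are given as a rotation vector (axis times angle).
In Python, from rig import sense, read_camera, get_calibration, hand_in gives the robot as it stands.
- The arm moves only by the shell command python3 -m handwheel 'ROWS' [FORCE]. ROWS is JSON, a list of rows, each an object of numbers: "gripper": the opening, from 0 (shut) to 1 (fully open); "dx", "dy", "dz": the shift along the tool's x, y, z normalised to -1 to 1, where 1 is 0.12 m; "wx", "wy", "wz": the turn, a rotation vector about the tool's x, y, z normalised to -1 to 1, where 1 is 360 degrees. A call has 1 to 5 rows; each row is the pose to reach, as a shift and turn from the pose commanded when the call began, along the tool's axes at that moment, turning the shorter way round; what a row does not reach only later rows make up. A row lasts 1/8 s, in which the tool goes at most 62.5 mm and 10.7 degrees, less where a joint would pass 70% of its speed; a pose out of reach is approached as far as the arm can. A call with a number of a shift or a turn outside -1 to 1 is refused whole. A call with a gripper value outside its range is refused whole. The fingers move at their own pace and stop on an object; FORCE is the grip in N (left out, the last holds). Time passes only in rows, so rows that repeat a pose let the fingers close. It gives the time, the measured TCP pose, the force, the opening and the grip force at its end, in the units of the state.
- sense(): the state, without advancing time (a new reading comes with each control period).
- read_camera(name): name is "scene" or "top" or "wrist"; returns the picture (384x512x3 uint8, blue, green, red); there is no depth.
- get_calibration(name): a dict with "fx", "fy", "cx", "cy" (pixels), "k1" (the pictures are not rectified: a ray, as slopes to the right and down, at radius r is drawn at 1 + k1 r^2 times it, then the intrinsics apply), "extrinsics" (4x4, takes a point from camera to world coordinates). Camera axes: x right, y down, z forward; pixel columns grow to the right and rows downward; lengths in m; the calibration is good to about 2 mm. A picture is of the moment at which its call begins: read the wrist's pose just before it. get_calibration takes no time and is no camera call; for the wrist camera it gives the pose at the moment of the call.
- hand_in(): hands the job in; it is judged then, once.
The state is a dict: "t": time; "joint_pos": joint angles; "qd": joint speeds; "joint_efforts": joint torques, N m; "eef_pos": TCP position; "tool_rot": TCP orientation; "contact_force": force on the tool from outside, world axes, zero at the start; "ft_torque": the same for the moment, N m; "opening": opening from 0.0 (shut) to 1.0 (fully open); "finger_force": force on a finger pad.
Only numpy, scipy, OpenCV 4.12 (cv2) and the standard library are available. Lean on these libraries where they do the work, as an engineer would, in place of code of your own. Each camera call takes 0.05 s, during which the arm holds its last target. There are 200 camera calls.

### The job

Make up the empty cardboard parts tray on the packing stand: fold all four walls upright, with the stand's sliding stop pushed fully home so that it brings up and holds the end wall in front of it. Then pack every steel coupler sleeve and brass valve body on the bench into it, each resting on the tray floor, none on top of another. Only then draw the stop right back so that the tray can be lifted off later, its walls still standing; leave everything else on the bench where it is.

Things in the scene. Friction and masses are not known exactly. Their poses are not given: they have to be found in the camera images.
- tray_floor (a point): Centre of the top face of the cardboard tray's floor, 35 mm above the bench; z up. The 5 mm board blank is fixed on a low grey packing stand on the bench. Floor between the walls: 160 mm (x) by 220 mm (y). The stand's slideway, 60 mm wide, up to 26 mm high, runs out along -y to 262 mm from here. The four walls start sloping up and outwards from the floor's edges, overhanging the stand.
- wall_near (a joint): Angle (rad) of the tray wall along the -x (robot) side of the floor: 0 flat outwards, 1.571 upright (its limit); starts at 0.6 to 0.95. Panel 60 mm high, 222 mm long, 5 mm thick, on a stiff crease 82.5 mm out from the floor's centre and 2.5 mm below it; stays where left (about 0.08 N m).
- wall_near_edge (a point): Middle of that wall's free edge, at half the board's thickness; x points from the crease to the edge. Can be pushed up from outside by a fingertip beside and below this edge that rises with it along its arc (a level push jams by friction).
- wall_far (a joint): Angle (rad) of the tray wall along the +x (far) side of the floor: 0 flat outwards, 1.571 upright (its limit); starts at 0.6 to 0.95. Panel 60 mm high, 222 mm long, 5 mm thick, on a stiff crease 82.5 mm out from the floor's centre and 2.5 mm below it; stays where left (about 0.08 N m).
- wall_far_edge (a point): Middle of that wall's free edge, at half the board's thickness; x points from the crease to the edge. Can be pushed up from outside by a fingertip beside and below this edge that rises with it along its arc (a level push jams by friction).
- wall_left (a joint): Angle (rad) of the tray wall along the +y end of the floor: 0 flat outwards, 1.571 upright (its limit); starts at 0.6 to 0.95. Panel 60 mm high, 158 mm long, 5 mm thick, on a stiff crease 112.5 mm out from the floor's centre and 2.5 mm below it; stays where left (about 0.08 N m).
- wall_left_edge (a point): Middle of that wall's free edge, at half the board's thickness; x points from the crease to the edge. Can be pushed up from outside by a fingertip beside and below this edge that rises with it along its arc (a level push jams by friction).
- wall_stop (a joint): Angle (rad) of the tray wall along the -y end of the floor: 0 flat outwards, 1.571 upright (its limit); starts at 0.6 to 0.95. Panel 60 mm high, 158 mm long, 5 mm thick, on a stiff crease 112.5 mm out from the floor's centre and 2.5 mm below it; stays where left (about 0.08 N m). Faces the sliding stop, whose plate pushes it up as it slides in.
- wall_stop_edge (a point): Middle of that wall's free edge, at half the board's thickness; x points from the crease to the edge. At the start only 10 to 45 mm from the stop's plate.
- stop (a joint): Travel (m) of the sliding stop along the stand's slideway: 0 away from the tray, 0.076 fully home with its plate against the upright wall (end of travel); starts at 0 to 0.015. Takes about 2 N, plus up to 7 N while it pushes the wall up. Its upright steel plate across the slideway is 110 mm wide, 6 mm thick, its top 83 mm above the bench.
- stop_grip (a point): Point on the axis of the stop's black upright grip block, 20 mm below its top (top 86 mm above the bench, clear of the carriage from 36 mm up); block 22 mm wide (x) by 16 mm (y); y is the way it slides towards the tray. Sides and back are free; in front, the plate's back is 16 mm from the block.
- sleeve_a_mid (a point): Centre of a chunky steel coupler sleeve, a grooved cylinder 50 mm in diameter and 58 mm tall, standing on end (z is its axis), 450 g. May be absent (None).
- sleeve_b_mid (a point): Centre of a chunky steel coupler sleeve, a grooved cylinder 50 mm in diameter and 58 mm tall, standing on end (z is its axis), 450 g. May be absent (None).
- sleeve_c_mid (a point): Centre of a chunky steel coupler sleeve, a grooved cylinder 50 mm in diameter and 58 mm tall, standing on end (z is its axis), 450 g. May be absent (None).
- valve_a_mid (a point): Centre of a brass ball-valve body lying on its flat, 40 mm tall over its square middle (42 mm wide along its y, 40 mm along its x), which is 20 mm above its underside; hexagon ends of 34 mm width make it 68 mm long along its x; stem boss 20 mm in diameter on top up to 55 mm above its underside; 400 g. May be absent (None).
- valve_b_mid (a point): Centre of a brass ball-valve body lying on its flat, 40 mm tall over its square middle (42 mm wide along its y, 40 mm along its x), which is 20 mm above its underside; hexagon ends of 34 mm width make it 68 mm long along its x; stem boss 20 mm in diameter on top up to 55 mm above its underside; 400 g. May be absent (None).
- elbow: Bystander: zinc 90-degree elbow adapter, about 60 mm each way, 38 mm tall. Leave it. Origin under its corner.
- tip_guard: Bystander: blue plastic male tip guard, 44 mm in diameter, 60 mm tall. Leave it. Origin under its middle.
- spanner: Bystander: steel spanner 210 mm long along its x, lying flat. Leave it.
- spray_can: Bystander: spray can 62 mm in diameter, 170 mm tall. Leave it. Origin under its middle.
- grease_tin: Bystander: round tin 94 mm in diameter, 68 mm tall. Leave it. Origin under its middle.
- hose_tail: Bystander: steel hose tail fitting 85 mm long along its x, 38 mm tall, lying. Leave it. Origin under its middle.
Mind the look-alikes: they are no part of the job. Leave any pink or red look-alike of the part that bears sleeve_b_mid alone. What is shaped like the part that bears valve_a_mid but pink is not meant.

How it is judged:
On the way, in this order (a step that is already met when the one before it is completed fails the run):
1. the tray is made up while still empty: all four walls upright and the stop fully home (value of joint each of wall_near, wall_far, wall_left, wall_stop above 1.45 rad and value of joint stop above 0.07 m and horizontal distance between each of sleeve_a_mid, sleeve_b_mid, sleeve_c_mid, valve_a_mid, valve_b_mid and tray_floor above 0.15 m), for 0.3 s.
2. everything is packed while the stop still holds the end wall (value of joint each of wall_near, wall_far, wall_left, wall_stop above 1.45 rad and value of joint stop above 0.07 m and x of sleeve_a_mid in the frame of tray_floor between -0.07 and 0.07 m and y of sleeve_a_mid in the frame of tray_floor between -0.1 and 0.1 m and z of sleeve_a_mid in the frame of tray_floor between 0.01 and 0.036 m and linear speed of each of sleeve_a, sleeve_b, sleeve_c, valve_a, valve_b below 0.03 m/s and x of sleeve_b_mid in the frame of tray_floor between -0.07 and 0.07 m and y of sleeve_b_mid in the frame of tray_floor between -0.1 and 0.1 m and z of sleeve_b_mid in the frame of tray_floor between 0.01 and 0.036 m and x of sleeve_c_mid in the frame of tray_floor between -0.07 and 0.07 m and y of sleeve_c_mid in the frame of tray_floor between -0.1 and 0.1 m and z of sleeve_c_mid in the frame of tray_floor between 0.01 and 0.036 m and x of valve_a_mid in the frame of tray_floor between -0.07 and 0.07 m and y of valve_a_mid in the frame of tray_floor between -0.1 and 0.1 m and z of valve_a_mid in the frame of tray_floor between 0.01 and 0.036 m and x of valve_b_mid in the frame of tray_floor between -0.07 and 0.07 m and y of valve_b_mid in the frame of tray_floor between -0.1 and 0.1 m and z of valve_b_mid in the frame of tray_floor between 0.01 and 0.036 m), for 0.2 s.
At the end, for the whole second after the job is handed in: All walls upright (joint above 1.45), the stop drawn back (joint below 0.006), and every sleeve and valve body present lies still on the tray floor: centre within 70 mm (x) and 100 mm (y) of the floor centre and 10 to 36 mm above it, so none on another (value of joint each of wall_near, wall_far, wall_left, wall_stop above 1.45 rad and value of joint stop below 0.006 m and x of sleeve_a_mid in the frame of tray_floor between -0.07 and 0.07 m and y of sleeve_a_mid in the frame of tray_floor between -0.1 and 0.1 m and z of sleeve_a_mid in the frame of tray_floor between 0.01 and 0.036 m and linear speed of each of sleeve_a, sleeve_b, sleeve_c, valve_a, valve_b below 0.03 m/s and x of sleeve_b_mid in the frame of tray_floor between -0.07 and 0.07 m and y of sleeve_b_mid in the frame of tray_floor between -0.1 and 0.1 m and z of sleeve_b_mid in the frame of tray_floor between 0.01 and 0.036 m and x of sleeve_c_mid in the frame of tray_floor between -0.07 and 0.07 m and y of sleeve_c_mid in the frame of tray_floor between -0.1 and 0.1 m and z of sleeve_c_mid in the frame of tray_floor between 0.01 and 0.036 m and x of valve_a_mid in the frame of tray_floor between -0.07 and 0.07 m and y of valve_a_mid in the frame of tray_floor between -0.1 and 0.1 m and z of valve_a_mid in the frame of tray_floor between 0.01 and 0.036 m and x of valve_b_mid in the frame of tray_floor between -0.07 and 0.07 m and y of valve_b_mid in the frame of tray_floor between -0.1 and 0.1 m and z of valve_b_mid in the frame of tray_floor between 0.01 and 0.036 m); the robot touches nothing.
It fails at once if another thing on the bench is moved more than 50 mm (distance of any of elbow, tip_guard, spanner, spray_can, grease_tin, hose_tail from where it was at the start of the episode above 0.05 m).
Of sleeve_a, sleeve_b, sleeve_c, valve_a, valve_b only 3 to 4 are there at a start; the rules pass over those that are not, and their reading is None.
At some moment in a run one of sleeve_a, sleeve_b, sleeve_c, valve_a, valve_b may be knocked a few centimetres aside while the robot is not near it.
It also fails if it takes over 184 s, if anything falls off the work surface, if the arm or the gripper's body presses on something with over 40 N, if the wrist force passes 120 N, or if a joint passes its speed limit or range.

## Working session

There is one attempt and no reset: what is moved stays moved. The work goes in short steps, Python scripts to look and compute and a shell command to move; the robot and the scene stay as the last step left them, time stands still between calls to the robot, and variables do not carry over. Pictures are saved under pics/ and viewed, at most 16 in all, crops included, and the job is handed in when it is done.

```bash
mkdir -p pics; ls
python3 - <<'E'
from rig import *
import cv2
s=sense(); print(s)
for n in("top","scene"):
    cv2.imwrite(f"pics/{n}0.png",cv2.resize(read_camera(n),(800,600))); c=get_calibration(n); print(n,c)
E
```

```text
pics
{'t': 0.0, 'joint_pos': array([ 1.05727463e+00,  9.18701753e-02,  1.23184105e+00,  4.17802541e-06,
        1.81978226e+00, -5.67151693e-02]), 'qd': array([ 3.97218909e-04, -1.31662647e-03,  1.59321536e-03, -1.18933646e-04,
        1.62795803e-03, -3.53620843e-05]), 'joint_efforts': array([ 3.49305774e-04, -4.46470034e+01, -4.06439281e+01,  6.98673958e-02,
        2.96468928e-02, -1.58326116e-04]), 'eef_pos': array([0.26452182, 0.53823183, 0.22152541]), 'tool_rot': array([-7.11203598e-01, -3.05947744e+00,  2.86299647e-03]), 'contact_force': array([0.90963452, 0.01253879, 0.78371453]), 'ft_torque': array([ 0.01254329, -0.04090839,  0.04608647]), 'finger_force': 0.0, 'opening': 0.9982311845225329}
top {'fx': 421.14252904499597, 'fy': 421.14252904499597, 'cx': 256.5573023978184, 'cy': 195.30490832871618, 'k1': -0.0065993697664634785, 'extrinsics': array([[-0.01683434, -0.99930049,  0.03339378,  0.51189273],
       [-0.99985527,  0.01674272, -0.00302127, -0.03921527],
       [ 0.00246005, -0.03343981, -0.99943771,  1.23708647],
       [ 0.        ,  0.        ,  0.        ,  1.        ]])}
scene {'fx': 390.71112033094954, 'fy': 390.71112033094954, 'cx': 256.7309382791206, 'cy': 185.62836919201098, 'k1': -0.07703071978186593, 'extrinsics': array([[ 0.73033255,  0.49134596, -0.47454558,  1.08540386],
       [ 0.68300684, -0.5143062 ,  0.51864322, -0.6075606 ],
       [ 0.01077152, -0.70289991, -0.71120721,  0.86280007],
       [ 0.        ,  0.        ,  0.        ,  1.        ]])}
```

View pics/top0.png

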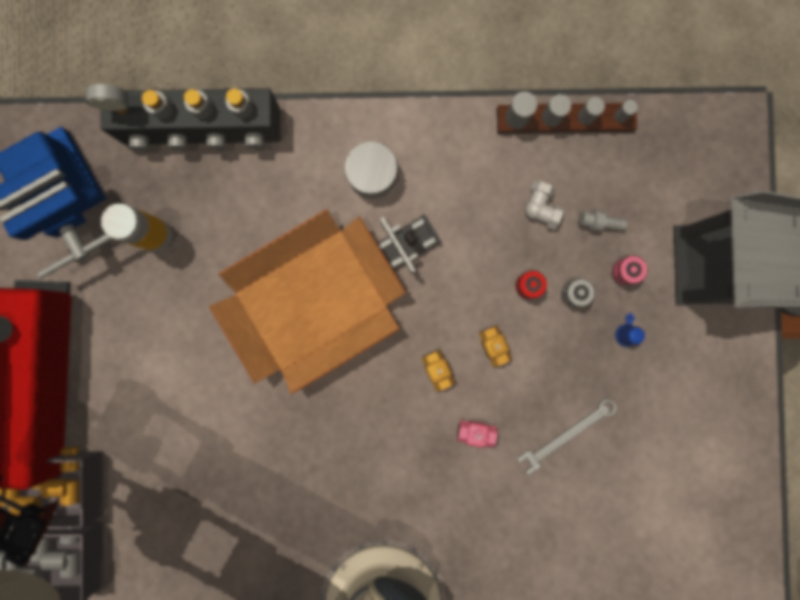

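View pics/scene0.png

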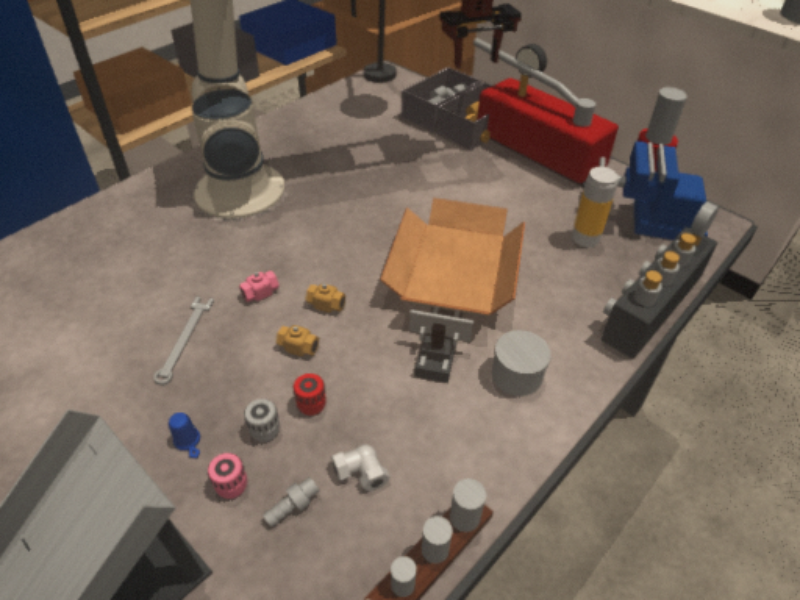

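Top: the tray (tan, centre ≈(312,300)), stop at (408,245), two brass valves (440,370),(496,346), one steel sleeve (580,293). Red and pink look-alikes sit at (532,285), (630,270) and (478,435). So there are three parts. Scene agrees with this.

```bash
cat > h.py <<'E'
import numpy as np, cv2
from rig import *
from scipy.spatial.transform import Rotation as R
def ray(n,px,cal=None):
    c=cal or get_calibration(n); K=np.array([[c['fx'],0,c['cx']],[0,c['fy'],c['cy']],[0,0,1]])
    p=cv2.undistortPoints(np.array(px,float).reshape(-1,1,2),K,np.array([c['k1'],0,0,0,0.]))[:,0]
    E=c['extrinsics']; return E[:3,3],np.c_[p,np.ones(len(p))]@E[:3,:3].T
def onz(n,px,z,cal=None):
    o,d=ray(n,px,cal); return o+d*((z-o[2])/d[:,2])[:,None]
def tri(n1,p1,n2,p2,c1=None,c2=None):
    A=np.zeros((3,3));b=np.zeros(3)
    for n,p,c in((n1,p1,c1),(n2,p2,c2)):
        o,d=ray(n,[p],c);d=d[0]/np.linalg.norm(d[0]);M=np.eye(3)-np.outer(d,d);A+=M;b+=M@o
    return np.linalg.solve(A,b)
def proj(n,P,cal=None):
    c=cal or get_calibration(n);E=np.linalg.inv(c['extrinsics']);q=np.atleast_2d(P)@E[:3,:3].T+E[:3,3]
    s=q[:,:2]/q[:,2:];s=s*(1+c['k1']*(s**2).sum(1))[:,None];return s*[c['fx'],c['fy']]+[c['cx'],c['cy']]
def blobs(img,lo,hi,amin=30):
    m=cv2.inRange(cv2.cvtColor(img,cv2.COLOR_BGR2HSV),lo,hi);m=cv2.morphologyEx(m,cv2.MORPH_OPEN,np.ones((2,2)))
    cs=cv2.findContours(m,cv2.RETR_EXTERNAL,cv2.CHAIN_APPROX_NONE)[0]
    return [(cv2.contourArea(c),cv2.minAreaRect(c),c) for c in cs if cv2.contourArea(c)>amin]
def go(p,yaw_y=None,Rt=None):
    """move numbers to put TCP at p with tool y axis at world angle yaw_y (deg, mod 180), pointing down"""
    s=sense();R0=R.from_rotvec(s['tool_rot']);d=R0.inv().apply(np.array(p)-s['eef_pos'])/.12
    w=np.zeros(3)
    if Rt is None and yaw_y is not None:
        best=None
        for k in(0,180):
            a=np.radians(yaw_y+k);y=np.array([np.cos(a),np.sin(a),0]);z=np.array([0,0,-1.]);x=np.cross(y,z)
            v=(R0.inv()*R.from_matrix(np.c_[x,y,z])).as_rotvec()
            if best is None or np.linalg.norm(v)<np.linalg.norm(best):best=v
        w=best/(2*np.pi)
    print('d',d.round(3),'w',w.round(4),'at',s['eef_pos'].round(4),'j',s['joint_pos'].round(2),'t',s['t'])
E
python3 - <<'E'
from h import *
im=read_camera("top");s2=read_camera("scene")
for a,r,c in blobs(im,(8,120,90),(30,255,255)): print(round(a),np.round(r[0],1),np.round(r[1],1),round(r[2]),np.round(onz("top",[r[0]],.04)[0],3))
cv2.imwrite("pics/c1.png",cv2.resize(im[125:260,125:300],(778,600),interpolation=3))
cv2.imwrite("pics/c2.png",cv2.resize(s2[120:255,230:400],(755,600),interpolation=3))
E
```

```text
84 [ 12.3 319.1] [18.5  7.7] 23 [0.214 0.652 0.04 ]
220 [ 36.1 317.4] [14.7 27.2] 85 [0.218 0.585 0.04 ]
38 [ 45.  299.5] [5. 8.] 90 [0.268 0.559 0.04 ]
306 [281.5 238. ] [24.6 14.3] 63 [ 0.43  -0.112  0.04 ]
308 [318.  222.4] [25.3 14.5] 68 [ 0.472 -0.216  0.04 ]
85 [506.5 209. ] [10.  9.] 90 [ 0.501 -0.755  0.04 ]
8952 [198.3 193.8] [ 90.9 113.7] 59 [0.559 0.123 0.04 ]
78 [123.8  62.8] [10.6  8.5] 45 [0.94  0.333 0.04 ]
81 [96.5 63. ] [10. 11.] 90 [0.94  0.411 0.04 ]
80 [150.8  62.3] [11.3  9.2] 45 [0.94  0.255 0.04 ]
```

View pics/c1.png

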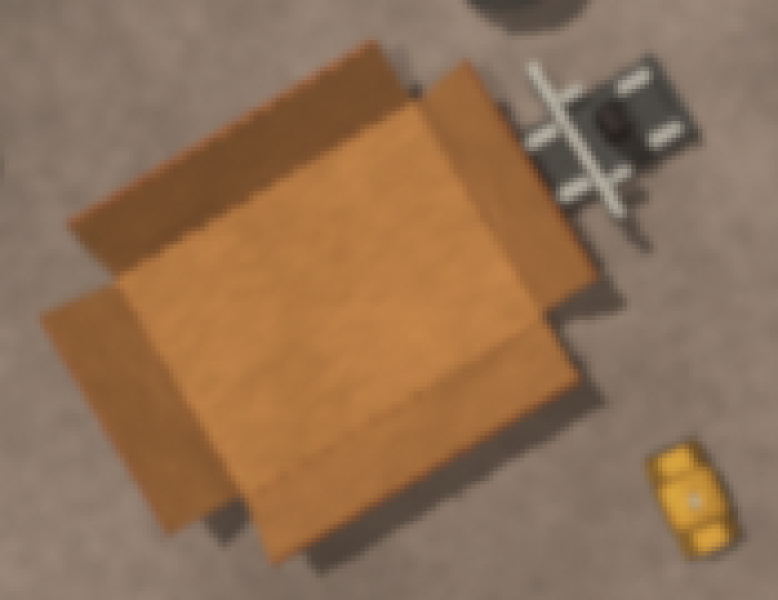

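View pics/c2.png

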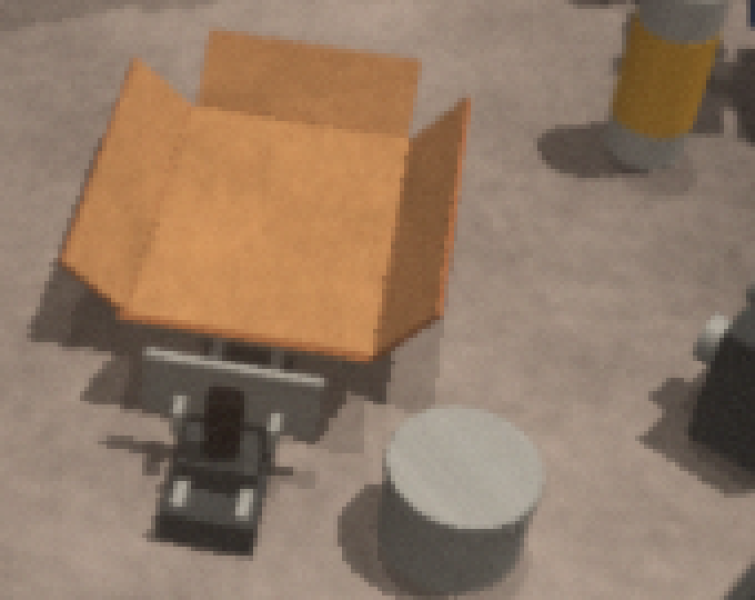

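Run:
```python
from h import *
T=lambda a:np.array(a)/4.446+[125,125]
S=lambda a:np.array(a)/4.441+[230,120]
F=onz("top",T([(118,276),(415,103),(543,315),(243,492)]),.035);print(F.round(4))
print('sides',[np.linalg.norm(F[i]-F[(i+1)%4]).round(4) for i in range(4)])
c=F.mean(0);y=(F[0]-F[1])+(F[3]-F[2]);x=(F[0]-F[3])+(F[1]-F[2])
print('c',c,np.degrees(np.arctan2(y[1],y[0]))-90,np.degrees(np.arctan2(x[1],x[0])))
yaw=(np.degrees(np.arctan2(y[1],y[0]))-90)*.58+.42*np.degrees(np.arctan2(x[1],x[0]));a=np.radians(yaw)
Rz=np.array([[np.cos(a),-np.sin(a)],[np.sin(a),np.cos(a)]])
def L(P): return np.r_[(P[:2]-c[:2])@Rz,P[2]-.035].round(4)
print('yaw',yaw)
for n,t,s in [("nearL",(275,563),(137,60)),("nearS",(580,380),(62,262)),("farL",(70,225),(468,98)),("farS",(375,42),(440,318)),("leftN",(172,535),(210,30)),("leftF",(42,318),(420,60)),("stopN",(598,275),(122,318)),("stopF",(467,62),(370,358)),("plN",(622,215),(146,350)),("plF",(532,64),(325,381)),("grip",(612,110),(227,390))]:
    P=tri("top",T(t),"scene",S(s));print(n,P.round(3),L(P))
im=read_camera("top")[170:205,345:395];cv2.imwrite("pics/c3.png",cv2.resize(im,(800,560),interpolation=3))
```

```text
[[ 0.5806  0.2568  0.035 ]
 [ 0.6891  0.0644  0.035 ]
 [ 0.551  -0.0159  0.035 ]
 [ 0.4408  0.1779  0.035 ]]
sides [np.float64(0.2208), np.float64(0.1598), np.float64(0.223), np.float64(0.1605)]
c [0.56535639 0.12080121 0.035     ] 29.51052531130655 29.797111754669878
yaw 29.630891617519147
nearL [0.4   0.154 0.071] [-0.1271  0.1103  0.0356]
nearS [ 0.51  -0.037  0.071] [-0.126  -0.1104  0.036 ]
farL [0.611 0.276 0.082] [0.1165 0.112  0.047 ]
farS [0.723 0.086 0.078] [ 0.1198 -0.1078  0.0426]
leftN [0.418 0.216 0.074] [-0.0804  0.1556  0.0389]
leftF [0.555 0.296 0.074] [0.0774 0.1576 0.0394]
stopN [ 0.575 -0.05   0.074] [-0.0756 -0.1533  0.0394]
stopF [0.71  0.03  0.076] [ 0.0807 -0.1508  0.0405]
plN [ 0.611 -0.066  0.084] [-0.0523 -0.1848  0.0489]
plF [ 0.706 -0.011  0.085] [ 0.0573 -0.1845  0.0497]
grip [ 0.674 -0.062  0.093] [ 0.0044 -0.2122  0.0578]
```

```bash
cat >> h.py <<'E'
C=np.array([.5654,.1208]);A=np.radians(29.6);RZ=np.array([[np.cos(A),-np.sin(A)],[np.sin(A),np.cos(A)]])
def w(x,y,z): return np.r_[RZ@[x,y]+C,z]   # tray-local xy, world z
def loc():
    s=sense();p=s['eef_pos'];print('local',(RZ.T@(p[:2]-C)).round(4),'z',p[2].round(4),'F',s['contact_force'].round(1),'open',round(s['opening'],3),'grip',s['finger_force'],'t',round(s['t'],2))
E
python3 -c "
from h import *
go(w(0,.185,.2),29.6)"
```

```text
d [-2.51  -1.15   0.185] w [-0.0001  0.      0.0951] at [0.2646 0.5384 0.2221] j [ 1.06  0.09  1.23  0.    1.82 -0.06] t 0.25
```

```bash
python3 -m handwheel '[{"dx":-1,"dy":-0.46,"wz":0.095,"gripper":0},{"dx":-1,"dy":-0.46,"wz":0.095,"gripper":0},{"dx":-1,"dy":-0.46,"wz":0.095,"gripper":0},{"dx":-1,"dy":-0.46,"wz":0.095,"gripper":0},{"dx":-1,"dy":-0.46,"wz":0.095,"gripper":0}]' 20
python3 -c "
from h import *
loc();go(w(0,.185,.2),29.6)"
```

```text
local [-0.0553  0.5116] z 0.2221 F [-0.7  1.2 -0.4] open 1.0 grip 0.0 t 0.25
d [-2.51  -1.15   0.185] w [-0.0001  0.      0.0951] at [0.2646 0.5384 0.2221] j [ 1.06  0.09  1.23  0.    1.82 -0.06] t 0.25schema error: expected keys gripper, dx, dy, dz, wx, wy, wz
```

```bash
python3 -m handwheel '[{"gripper":0,"dx":-1,"dy":-0.46,"dz":0,"wx":0,"wy":0,"wz":0.095},{"gripper":0,"dx":-1,"dy":-0.46,"dz":0,"wx":0,"wy":0,"wz":0.095},{"gripper":0,"dx":-1,"dy":-0.46,"dz":0,"wx":0,"wy":0,"wz":0.095},{"gripper":0,"dx":-1,"dy":-0.46,"dz":0,"wx":0,"wy":0,"wz":0.095},{"gripper":0,"dx":-1,"dy":-0.46,"dz":0,"wx":0,"wy":0,"wz":0.095}]' 20
python3 -c "
from h import *
loc();go(w(0,.185,.2),29.6)"
```

```text
t: 0.88
eef_pos: [0.3475, 0.4365, 0.2225]
tool_rot: [-1.575, -2.718, 0.0]
contact_force: [0.4, -0.5, 0.4]
opening: 0.469
finger_force: 0.0
local [-0.0335  0.3821] z 0.2225 F [ 0.4 -0.5  0.4] open 0.469 grip 0.0 t 0.88
d [-1.644  0.273  0.187] w [-0.     -0.      0.0006] at [0.3475 0.4365 0.2225] j [ 0.84 -0.02  1.35  0.    1.82  0.32] t 0.875
```

```bash
python3 -m handwheel '[{"gripper":0,"dx":-1,"dy":0.27,"dz":0,"wx":0,"wy":0,"wz":0},{"gripper":0,"dx":-1,"dy":0.27,"dz":0,"wx":0,"wy":0,"wz":0},{"gripper":0,"dx":-1,"dy":0.27,"dz":0,"wx":0,"wy":0,"wz":0}]' >/dev/null
python3 -m handwheel '[{"gripper":0,"dx":-0.64,"dy":0,"dz":0.5,"wx":0,"wy":0,"wz":0},{"gripper":0,"dx":-0.64,"dy":0,"dz":0.5,"wx":0,"wy":0,"wz":0},{"gripper":0,"dx":-0.64,"dy":0,"dz":1,"wx":0,"wy":0,"wz":0},{"gripper":0,"dx":-0.64,"dy":0,"dz":1,"wx":0,"wy":0,"wz":0}]'>/dev/null
python3 -c "
from h import *
loc();go(w(0,.172,.056))"
```

```text
local [-0.0045  0.1863] z 0.0967 F [-0.4  0.4 -0.2] open 0.004 grip 0.0 t 1.75
d [-0.12   0.041  0.338] w [0. 0. 0.] at [0.4695 0.2806 0.0967] j [ 0.48 -0.03  1.58  0.    1.61 -0.04] t 1.75
```

```bash
python3 -m handwheel '[{"gripper":0,"dx":-0.12,"dy":0.04,"dz":0.34,"wx":0,"wy":0,"wz":0},{"gripper":0,"dx":-0.12,"dy":0.04,"dz":0.34,"wx":0,"wy":0,"wz":0},{"gripper":0,"dx":-0.12,"dy":0.04,"dz":0.34,"wx":0,"wy":0,"wz":0}]'>/dev/null
python3 -c "
from h import *
loc();go(w(0,.172,.056))"
```

```text
local [0.0051 0.1712] z 0.0648 F [ 0.5  0.8 -0.1] open 0.003 grip 0.14414945093449205 t 2.12
d [ 0.006 -0.043  0.073] w [0. 0. 0.] at [0.4853 0.2722 0.0648] j [ 0.45 -0.    1.61  0.    1.53 -0.07] t 2.125
```

```bash
python3 -m handwheel '[{"gripper":0,"dx":0,"dy":0,"dz":0.06,"wx":0,"wy":0,"wz":0},{"gripper":0,"dx":0,"dy":0,"dz":0.06,"wx":0,"wy":0,"wz":0},{"gripper":0,"dx":0,"dy":0,"dz":0.06,"wx":0,"wy":0,"wz":0}]'>/dev/null
python3 -c "
from h import *
loc()"
```

```text
local [0.0044 0.1709] z 0.0554 F [-1.4  4.1  1.5] open 0.007 grip 1.7244137171655893 t 2.5
```

```bash
python3 -m handwheel '[{"gripper":0,"dx":-0.067,"dy":0,"dz":-0.067,"wx":0,"wy":0,"wz":0},{"gripper":0,"dx":-0.152,"dy":0,"dz":-0.12,"wx":0,"wy":0,"wz":0},{"gripper":0,"dx":-0.244,"dy":0,"dz":-0.157,"wx":0,"wy":0,"wz":0},{"gripper":0,"dx":-0.342,"dy":0,"dz":-0.175,"wx":0,"wy":0,"wz":0},{"gripper":0,"dx":-0.36,"dy":0,"dz":-0.175,"wx":0,"wy":0,"wz":0}]'>/dev/null
python3 -m handwheel '[{"gripper":0,"dx":0,"dy":0,"dz":0,"wx":0,"wy":0,"wz":0},{"gripper":0,"dx":0,"dy":0,"dz":0,"wx":0,"wy":0,"wz":0}]'>/dev/null
python3 - <<'E'
from h import *
loc();cv2.imwrite("pics/c4.png",cv2.resize(read_camera("scene")[110:260,230:400],(680,600),interpolation=3))
E
```

```text
local [0.004  0.1287] z 0.0757 F [-3.7  8.7  1.9] open 0.003 grip 4.601781461387873 t 3.38
```

View pics/c4.png

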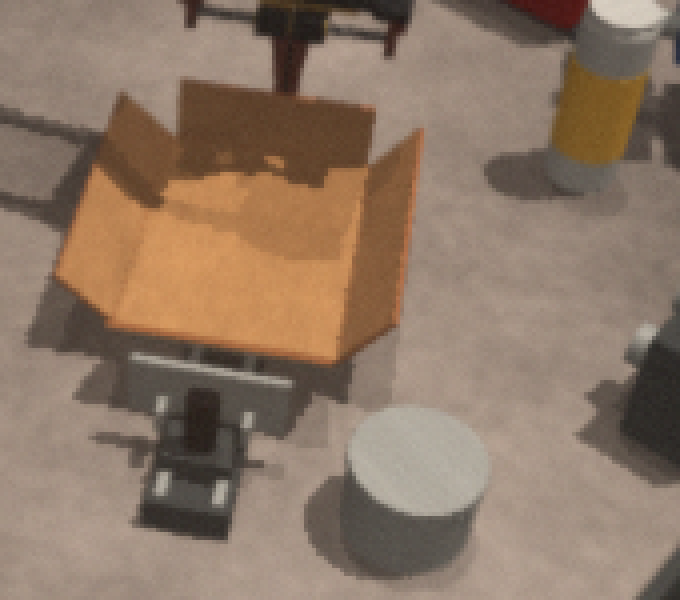

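```bash
python3 -m handwheel '[{"gripper":0,"dx":0.15,"dy":0,"dz":0,"wx":0,"wy":0,"wz":0},{"gripper":0,"dx":0.2,"dy":0,"dz":-0.2,"wx":0,"wy":0,"wz":0},{"gripper":0,"dx":0.2,"dy":0,"dz":-0.8,"wx":0,"wy":0,"wz":0},{"gripper":0,"dx":0.2,"dy":0.5,"dz":-0.8,"wx":0,"wy":0,"wz":0},{"gripper":0,"dx":0.2,"dy":0.9,"dz":-0.8,"wx":0,"wy":0,"wz":0}]'>/dev/null
python3 -m handwheel '[{"gripper":0,"dx":0,"dy":0.32,"dz":0,"wx":0,"wy":0,"wz":0},{"gripper":0,"dx":-0.4,"dy":0.36,"dz":0,"wx":0,"wy":0,"wz":0},{"gripper":0,"dx":-0.9,"dy":0.36,"dz":0,"wx":0,"wy":0,"wz":0},{"gripper":0,"dx":-1,"dy":0.36,"dz":0,"wx":0,"wy":0,"wz":0},{"gripper":0,"dx":-1,"dy":0.36,"dz":0,"wx":0,"wy":0,"wz":0}]'>/dev/null
python3 - <<'E'
from h import *
loc();go(w(.155,0,.063),29.6)
E
```

```text
local [0.1549 0.0304] z 0.171 F [-0.5  0.6 -0.2] open 0.004 grip 0.0 t 4.67
d [-0.253  0.002  0.9  ] w [-0.0002 -0.     -0.0002] at [0.6851 0.2238 0.171 ] j [ 0.27  0.43  0.93 -0.    1.79 -0.25] t 4.675
```

```bash
python3 -m handwheel '[{"gripper":0,"dx":-0.25,"dy":0,"dz":0.5,"wx":0,"wy":0,"wz":0},{"gripper":0,"dx":-0.25,"dy":0,"dz":0.9,"wx":0,"wy":0,"wz":0},{"gripper":0,"dx":-0.25,"dy":0,"dz":0.9,"wx":0,"wy":0,"wz":0},{"gripper":0,"dx":-0.25,"dy":-0.12,"dz":0.9,"wx":0,"wy":0,"wz":0},{"gripper":0,"dx":-0.25,"dy":-0.12,"dz":0.9,"wx":0,"wy":0,"wz":0}]'>/dev/null
python3 - <<'E'
from h import *
loc()
E
```

```text
local [0.1421 0.0023] z 0.0676 F [-0.1 -0.3  0.4] open 0.003 grip 0.0 t 5.3
```

```bash
python3 -m handwheel '[{"gripper":0,"dx":0,"dy":-0.03,"dz":0,"wx":0,"wy":0,"wz":0},{"gripper":0,"dx":0,"dy":-0.097,"dz":-0.055,"wx":0,"wy":0,"wz":0},{"gripper":0,"dx":0,"dy":-0.188,"dz":-0.095,"wx":0,"wy":0,"wz":0},{"gripper":0,"dx":0,"dy":-0.26,"dz":-0.115,"wx":0,"wy":0,"wz":0},{"gripper":0,"dx":0,"dy":-0.325,"dz":-0.12,"wx":0,"wy":0,"wz":0}]'>/dev/null
python3 -m handwheel '[{"gripper":0,"dx":0,"dy":0,"dz":0,"wx":0,"wy":0,"wz":0},{"gripper":0,"dx":0,"dy":0,"dz":0,"wx":0,"wy":0,"wz":0}]'>/dev/null
python3 - <<'E'
from h import *
loc()
E
```

```text
local [0.1011 0.0011] z 0.0771 F [0.1 1.1 0.5] open 0.008 grip 0.0 t 6.17
```

```bash
python3 -m handwheel '[{"gripper":0,"dx":0,"dy":-0.025,"dz":0,"wx":0,"wy":0,"wz":0},{"gripper":0,"dx":0,"dy":-0.025,"dz":0,"wx":0,"wy":0,"wz":0},{"gripper":0,"dx":0,"dy":-0.025,"dz":0,"wx":0,"wy":0,"wz":0}]'>/dev/null
python3 - <<'E'
from h import *
loc()
cv2.imwrite("pics/c5.png",cv2.resize(read_camera("scene")[110:260,230:400],(680,600),interpolation=3))
E
```

```text
local [0.0987 0.0012] z 0.0778 F [ 0.1 -0.8 -0.7] open 0.007 grip 8.45367484814119e-05 t 6.55
```

View pics/c5.png

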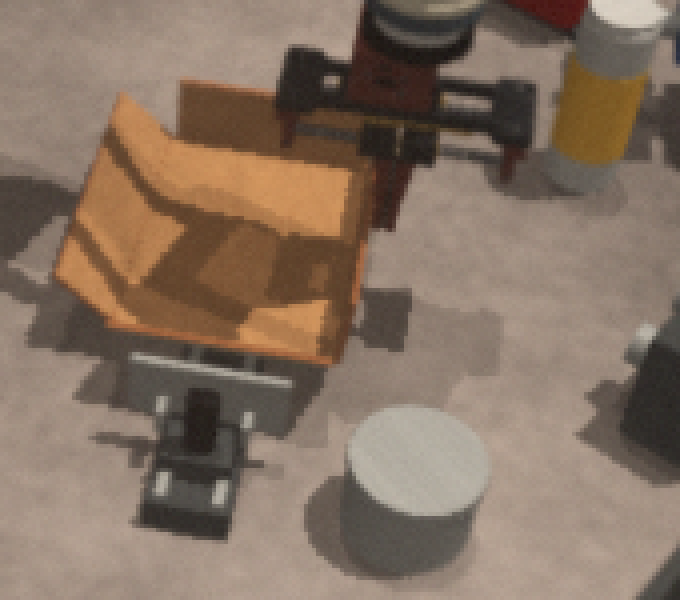

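```bash
python3 -m handwheel '[{"gripper":0,"dx":0,"dy":-0.025,"dz":0,"wx":0,"wy":0,"wz":0},{"gripper":0,"dx":0,"dy":-0.025,"dz":0,"wx":0,"wy":0,"wz":0},{"gripper":0,"dx":0,"dy":-0.025,"dz":0,"wx":0,"wy":0,"wz":0}]'>/dev/null
python3 - <<'E'
from h import *
loc()
E
```

```text
local [0.0958 0.0011] z 0.0781 F [ 0.3 -0.6  0.5] open 0.003 grip 0.29138593934476376 t 6.97
```

```bash
python3 -m handwheel '[{"gripper":0,"dx":0,"dy":-0.025,"dz":0,"wx":0,"wy":0,"wz":0},{"gripper":0,"dx":0,"dy":-0.025,"dz":0,"wx":0,"wy":0,"wz":0},{"gripper":0,"dx":0,"dy":-0.025,"dz":0,"wx":0,"wy":0,"wz":0}]'>/dev/null
python3 - <<'E'
from h import *
loc()
cv2.imwrite("pics/c5b.png",cv2.resize(read_camera("top")[125:260,125:300],(778,600),interpolation=3))
E
```

```text
local [0.0938 0.0011] z 0.0783 F [ 4.1  3.  -1. ] open 0.004 grip 2.573256343603134 t 7.35
```

View pics/c5b.png

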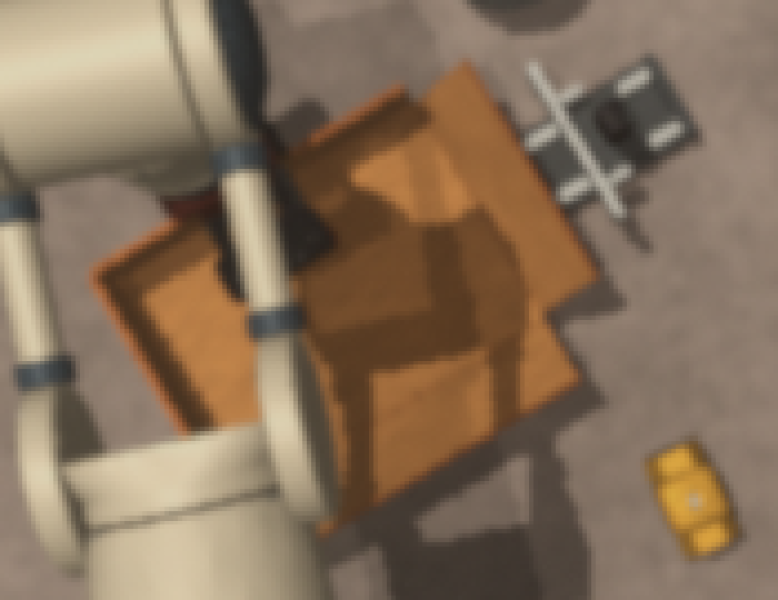

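```bash
python3 -m handwheel '[{"gripper":0,"dx":0,"dy":0.15,"dz":0,"wx":0,"wy":0,"wz":0},{"gripper":0,"dx":0,"dy":0.2,"dz":-0.2,"wx":0,"wy":0,"wz":0},{"gripper":0.6,"dx":0,"dy":0.2,"dz":-0.7,"wx":0,"wy":0,"wz":0},{"gripper":0.6,"dx":-0.5,"dy":0.2,"dz":-0.9,"wx":0,"wy":0,"wz":0},{"gripper":0.6,"dx":-0.9,"dy":0.2,"dz":-0.9,"wx":0,"wy":0,"wz":0}]'>/dev/null
python3 -m handwheel '[{"gripper":0.6,"dx":-0.4,"dy":-0.2,"dz":0,"wx":0,"wy":0,"wz":0},{"gripper":0.6,"dx":-0.85,"dy":-0.6,"dz":0,"wx":0,"wy":0,"wz":0},{"gripper":0.6,"dx":-0.87,"dy":-0.96,"dz":0,"wx":0,"wy":0,"wz":0},{"gripper":0.6,"dx":-0.87,"dy":-0.96,"dz":0,"wx":0,"wy":0,"wz":0}]'>/dev/null
python3 - <<'E'
from h import *
loc();go(w(.0015,-.212,.05),29.6)
c=get_calibration("wrist");cv2.imwrite("pics/w1.png",read_camera("wrist"))
print(proj("wrist",[w(0,-.212,.086),w(0,-.1847,.083),w(.079,-.152,.0745),w(-.079,-.152,.0745)],c).round())
E
```

```text
local [-0.0018 -0.2126] z 0.1854 F [-0.1  0.6 -0.3] open 0.601 grip 0.0 t 8.53
d [0.004 0.03  1.128] w [-0.0004 -0.0002 -0.0006] at [ 0.6689 -0.065   0.1854] j [-0.15  0.29  1.08 -0.    1.78 -0.66] t 8.525
[[255. 195.]
 [255. 168.]
 [334. 134.]
 [176. 134.]]
```

View pics/w1.png

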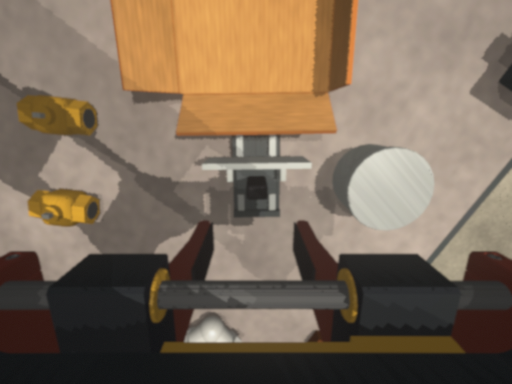

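```bash
python3 -m handwheel '[{"gripper":0.6,"dx":0.018,"dy":0.028,"dz":0.5,"wx":0,"wy":0,"wz":0},{"gripper":0.6,"dx":0.018,"dy":0.028,"dz":0.7,"wx":0,"wy":0,"wz":0},{"gripper":0.6,"dx":0.018,"dy":0.028,"dz":1,"wx":0,"wy":0,"wz":0},{"gripper":0.6,"dx":0.018,"dy":0.028,"dz":1,"wx":0,"wy":0,"wz":0}]'
python3 -m handwheel '[{"gripper":0.6,"dx":0,"dy":0,"dz":0.13,"wx":0,"wy":0,"wz":0},{"gripper":0.1,"dx":0,"dy":0,"dz":0.13,"wx":0,"wy":0,"wz":0},{"gripper":0.1,"dx":0,"dy":0,"dz":0.13,"wx":0,"wy":0,"wz":0},{"gripper":0.1,"dx":0,"dy":0,"dz":0.13,"wx":0,"wy":0,"wz":0},{"gripper":0.1,"dx":0,"dy":0,"dz":0.13,"wx":0,"wy":0,"wz":0}]' 30
python3 -c "
from h import *
loc()"
```

```text
t: 9.07
eef_pos: [0.6718, -0.0568, 0.0622]
tool_rot: [-1.574, -2.712, 0.004]
contact_force: [1.0, -0.5, 0.6]
opening: 0.602
finger_force: 0.0
t: 9.7
eef_pos: [0.6704, -0.0608, 0.0515]
tool_rot: [-1.58, -2.711, 0.009]
contact_force: [-14.7, -6.2, 7.4]
opening: 0.253
finger_force: 30.0
local [ 0.0016 -0.2098] z 0.0515 F [-14.7  -6.2   7.4] open 0.253 grip 29.988458454608917 t 9.7
```

```bash
python3 -m handwheel '[{"gripper":0.1,"dx":0.1,"dy":-0.015,"dz":0,"wx":0,"wy":0,"wz":0},{"gripper":0.1,"dx":0.2,"dy":-0.015,"dz":0,"wx":0,"wy":0,"wz":0},{"gripper":0.1,"dx":0.3,"dy":-0.015,"dz":0,"wx":0,"wy":0,"wz":0},{"gripper":0.1,"dx":0.4,"dy":-0.015,"dz":0,"wx":0,"wy":0,"wz":0},{"gripper":0.1,"dx":0.5,"dy":-0.015,"dz":0,"wx":0,"wy":0,"wz":0}]'
python3 -c "
from h import *
loc()"
python3 -m handwheel '[{"gripper":0.1,"dx":0.04,"dy":0,"dz":0,"wx":0,"wy":0,"wz":0},{"gripper":0.1,"dx":0.04,"dy":0,"dz":0,"wx":0,"wy":0,"wz":0},{"gripper":0.1,"dx":0.04,"dy":0,"dz":0,"wx":0,"wy":0,"wz":0}]'
python3 -c "
from h import *
loc()"
```

```text
t: 10.32
eef_pos: [0.6409, -0.0099, 0.0516]
tool_rot: [1.582, 2.713, -0.007]
contact_force: [-5.5, -8.2, 3.5]
opening: 0.248
finger_force: 30.0
local [ 0.0011 -0.1509] z 0.0516 F [-5.5 -8.2  3.5] open 0.248 grip 29.979637563228607 t 10.32
t: 10.7
eef_pos: [0.638, -0.005, 0.0516]
tool_rot: [-1.58, -2.714, 0.006]
contact_force: [-9.6, -5.5, 4.6]
opening: 0.248
finger_force: 30.0
local [ 0.001  -0.1452] z 0.0516 F [-9.6 -5.5  4.6] open 0.248 grip 29.984610378742218 t 10.7
```

```bash
python3 -m handwheel '[{"gripper":0.1,"dx":0.03,"dy":-0.005,"dz":0,"wx":0,"wy":0,"wz":0},{"gripper":0.1,"dx":0.03,"dy":-0.005,"dz":0,"wx":0,"wy":0,"wz":0},{"gripper":0.1,"dx":0.03,"dy":-0.005,"dz":0,"wx":0,"wy":0,"wz":0}]'
python3 -c "
from h import *
loc()"
python3 -m handwheel '[{"gripper":0.1,"dx":0.02,"dy":-0.005,"dz":0,"wx":0,"wy":0,"wz":0},{"gripper":0.1,"dx":0.02,"dy":-0.005,"dz":0,"wx":0,"wy":0,"wz":0},{"gripper":0.1,"dx":0.02,"dy":-0.005,"dz":0,"wx":0,"wy":0,"wz":0}]'
python3 -c "
from h import *
loc()"
```

```text
t: 11.08
eef_pos: [0.6366, -0.0026, 0.0516]
tool_rot: [1.581, 2.714, -0.005]
contact_force: [-5.7, -6.8, 3.1]
opening: 0.248
finger_force: 30.0
local [ 0.001  -0.1424] z 0.0516 F [-5.7 -6.8  3.1] open 0.248 grip 29.98508781194687 t 11.07
t: 11.45
eef_pos: [0.6366, -0.0025, 0.0516]
tool_rot: [1.58, 2.709, -0.006]
contact_force: [3.5, -12.1, 0.5]
opening: 0.247
finger_force: 30.0
local [ 0.001  -0.1424] z 0.0516 F [  3.5 -12.1   0.5] open 0.247 grip 29.99933570623398 t 11.45
```

```bash
python3 -m handwheel '[{"gripper":0.6,"dx":-0.02,"dy":0,"dz":0,"wx":0,"wy":0,"wz":0},{"gripper":0.6,"dx":-0.02,"dy":0,"dz":0,"wx":0,"wy":0,"wz":0},{"gripper":0.6,"dx":-0.02,"dy":0,"dz":-0.5,"wx":0,"wy":0,"wz":0},{"gripper":0,"dx":-0.02,"dy":0,"dz":-1,"wx":0,"wy":0,"wz":0},{"gripper":0,"dx":-0.02,"dy":-0.5,"dz":-1,"wx":0,"wy":0,"wz":0}]'>/dev/null
python3 -m handwheel '[{"gripper":0,"dx":0.3,"dy":-0.4,"dz":0,"wx":0,"wy":0,"wz":0},{"gripper":0,"dx":0.7,"dy":-0.8,"dz":0,"wx":0,"wy":0,"wz":0},{"gripper":0,"dx":1,"dy":-0.8,"dz":0,"wx":0,"wy":0,"wz":0},{"gripper":0,"dx":1,"dy":-0.8,"dz":0,"wx":0,"wy":0,"wz":0}]'>/dev/null
python3 -c "
from h import *
loc();go(w(-.152,0,.055),29.6)"
```

```text
local [-0.154 -0.019] z 0.1714 F [-0.6  0.7  0.2] open 0.005 grip 0.0 t 12.57
d [0.158 0.015 0.97 ] w [0.0004 0.0001 0.0006] at [0.4409 0.0283 0.1714] j [-0.01 -0.35  1.72  0.    1.76 -0.53] t 12.575
```

```bash
python3 -m handwheel '[{"gripper":0,"dx":0.15,"dy":0.01,"dz":0.5,"wx":0,"wy":0,"wz":0},{"gripper":0,"dx":0.15,"dy":0.01,"dz":0.97,"wx":0,"wy":0,"wz":0},{"gripper":0,"dx":0.15,"dy":0.01,"dz":0.97,"wx":0,"wy":0,"wz":0},{"gripper":0,"dx":0.15,"dy":0.09,"dz":0.97,"wx":0,"wy":0,"wz":0},{"gripper":0,"dx":0.15,"dy":0.1,"dz":0.97,"wx":0,"wy":0,"wz":0}]'>/dev/null
python3 -c "
from h import *
loc()"
python3 -m handwheel '[{"gripper":0,"dx":0,"dy":0.07,"dz":-0.06,"wx":0,"wy":0,"wz":0},{"gripper":0,"dx":0,"dy":0.151,"dz":-0.12,"wx":0,"wy":0,"wz":0},{"gripper":0,"dx":0,"dy":0.243,"dz":-0.165,"wx":0,"wy":0,"wz":0},{"gripper":0,"dx":0,"dy":0.315,"dz":-0.182,"wx":0,"wy":0,"wz":0},{"gripper":0,"dx":0,"dy":0.38,"dz":-0.187,"wx":0,"wy":0,"wz":0}]'>/dev/null
python3 -m handwheel '[{"gripper":0,"dx":0,"dy":0.01,"dz":0,"wx":0,"wy":0,"wz":0},{"gripper":0,"dx":0,"dy":0.01,"dz":0,"wx":0,"wy":0,"wz":0},{"gripper":0,"dx":0,"dy":0.01,"dz":0,"wx":0,"wy":0,"wz":0}]'>/dev/null
python3 -c "
from h import *
loc()"
```

```text
local [-0.1396 -0.004 ] z 0.0573 F [ 0.1 -0.1 -0.2] open 0.007 grip 0.0 t 13.2
local [-0.0953 -0.0027] z 0.0762 F [-0.1 -0.3 -0.3] open -0.0 grip 0.0 t 14.2
```

```bash
python3 -m handwheel '[{"gripper":0,"dx":0,"dy":0.02,"dz":0,"wx":0,"wy":0,"wz":0},{"gripper":0,"dx":0,"dy":0.02,"dz":0,"wx":0,"wy":0,"wz":0},{"gripper":0,"dx":0,"dy":0.02,"dz":0,"wx":0,"wy":0,"wz":0}]'>/dev/null
python3 -c "
from h import *
loc()"
python3 -m handwheel '[{"gripper":0,"dx":0,"dy":0.01,"dz":0,"wx":0,"wy":0,"wz":0},{"gripper":0,"dx":0,"dy":0.01,"dz":0,"wx":0,"wy":0,"wz":0},{"gripper":0,"dx":0,"dy":0.01,"dz":0,"wx":0,"wy":0,"wz":0}]'>/dev/null
python3 -c "
from h import *
loc()"
```

```text
local [-0.0945 -0.0027] z 0.0763 F [-6.8 -3.   2.5] open 0.005 grip 3.7163054198026657 t 14.57
local [-0.0944 -0.0027] z 0.0763 F [-10.9  -5.    6.3] open 0.004 grip 6.241691708564758 t 14.95
```

```bash
python3 -m handwheel '[{"gripper":0,"dx":0,"dy":-0.2,"dz":0,"wx":0,"wy":0,"wz":0},{"gripper":0.8,"dx":0,"dy":-0.3,"dz":-0.3,"wx":0,"wy":0,"wz":0},{"gripper":0.8,"dx":-0.3,"dy":-0.4,"dz":-0.8,"wx":0,"wy":0,"wz":0},{"gripper":0.8,"dx":-0.7,"dy":-0.4,"dz":-1,"wx":0,"wy":0,"wz":0},{"gripper":0.8,"dx":-0.9,"dy":-0.4,"dz":-1,"wx":0,"wy":0,"wz":0}]'>/dev/null
python3 - <<'E'
from h import *
loc()
im=read_camera("top")
for a,r,c in blobs(im,(8,120,90),(30,255,255)):
    if 200<a<500: print(round(a),np.round(r[0],1),np.round(r[1],1),round(r[2]),np.round(onz("top",[r[0]],.03)[0],3))
cv2.imwrite("pics/c6.png",cv2.resize(im[120:260,120:330],(800,533),interpolation=3))
print(sense()['joint_pos'].round(2))
E
```

```text
local [-0.139  -0.1137] z 0.2002 F [-0.4 -0.2 -0.7] open 0.42 grip 0.0 t 15.57
244 [ 11.  321.5] [17. 22.] 90 [0.205 0.661 0.03 ]
220 [ 36.1 317.4] [14.7 27.2] 85 [0.216 0.59  0.03 ]
306 [318.  222.4] [25.3 14.5] 68 [ 0.472 -0.217  0.03 ]
[-0.16 -0.18  1.54 -0.    1.78 -0.68]
```

View pics/c6.png

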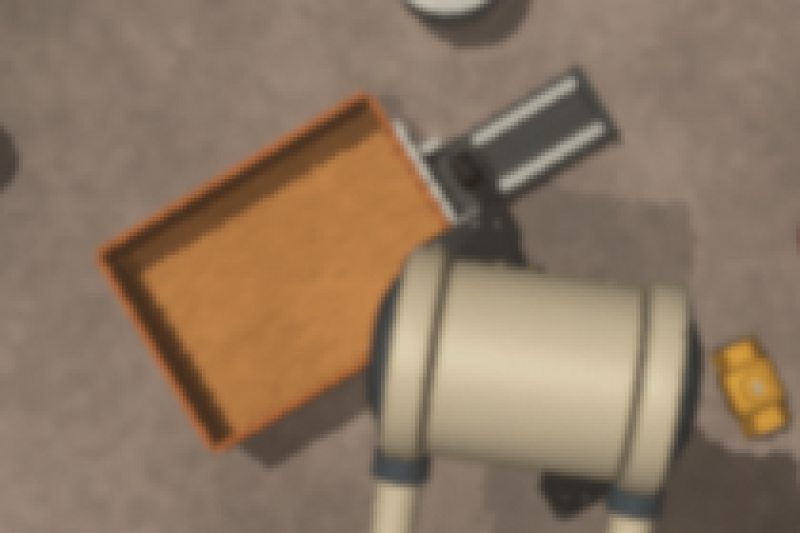

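Tray made up: four orange edges form a clean rectangle, stop against the end wall. Now the valves.

```bash
python3 -c "
from h import *
go([.43,-.113,.2],-64.2)"
```

```text
d [-0.181 -0.779 -0.018] w [-2.000e-04  7.000e-04 -2.398e-01] at [ 0.5008 -0.0481  0.1979] j [-0.16 -0.18  1.54 -0.    1.78 -0.68] t 15.625
```

```bash
python3 -m handwheel '[{"gripper":0.8,"dx":-0.18,"dy":-0.78,"dz":0,"wx":0,"wy":0,"wz":0.14},{"gripper":0.8,"dx":-0.18,"dy":-0.78,"dz":0,"wx":0,"wy":0,"wz":0.14},{"gripper":0.8,"dx":-0.18,"dy":-0.78,"dz":0,"wx":0,"wy":0,"wz":0.14},{"gripper":0.8,"dx":-0.18,"dy":-0.78,"dz":0,"wx":0,"wy":0,"wz":0.14},{"gripper":0.8,"dx":-0.18,"dy":-0.78,"dz":0,"wx":0,"wy":0,"wz":0.14}]'>/dev/null
python3 -m handwheel '[{"gripper":0.8,"dx":0,"dy":0,"dz":0,"wx":0,"wy":0,"wz":0.12},{"gripper":0.8,"dx":0,"dy":0,"dz":0,"wx":0,"wy":0,"wz":0.12},{"gripper":0.8,"dx":0,"dy":0,"dz":0,"wx":0,"wy":0,"wz":0.12},{"gripper":0.8,"dx":0,"dy":0,"dz":0,"wx":0,"wy":0,"wz":0.12},{"gripper":0.8,"dx":0,"dy":0,"dz":0,"wx":0,"wy":0,"wz":0.12}]'>/dev/null
python3 - <<'E'
from h import *
c=get_calibration("wrist");im=read_camera("wrist");cv2.imwrite("pics/w2.png",im)
for a,r,k in blobs(im,(12,130,90),(30,255,255),300):
    bx=cv2.boxPoints(r);P=onz("wrist",bx,.03,c);e=[P[1]-P[0],P[2]-P[1]];L=max(e,key=np.linalg.norm)
    print(round(a),np.round(r[0]),onz("wrist",[r[0]],.03,c)[0].round(4),[round(np.linalg.norm(v),3) for v in e],np.degrees(np.arctan2(L[1],L[0])).round(1))
go([.43,-.113,.1],-64.2)
E
```

```text
492 [381. 297.] [ 0.3549 -0.3486  0.03  ] [np.float64(0.028), np.float64(0.092)] -138.5
1668 [343. 185.] [ 0.4727 -0.2144  0.03  ] [np.float64(0.071), np.float64(0.046)] 25.1
1568 [255. 178.] [ 0.4311 -0.1099  0.03  ] [np.float64(0.039), np.float64(0.071)] -152.8
11162 [112.  30.] [0.5105 0.1024 0.03  ] [np.float64(0.238), np.float64(0.059)] -63.7
d [0.001 0.037 0.802] w [-0.0001  0.      0.0012] at [ 0.428  -0.1091  0.1962] j [-0.33 -0.34  1.68  0.    1.81  0.79] t 16.925
```

View pics/w2.png

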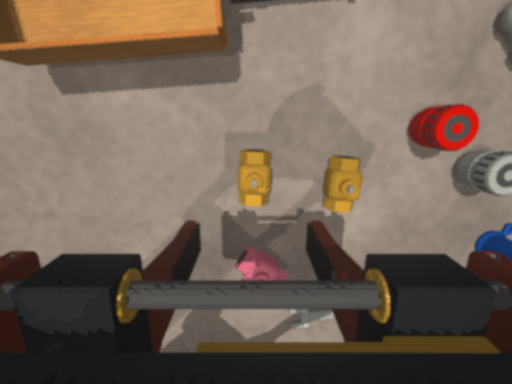

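```bash
python3 -m handwheel '[{"gripper":0.8,"dx":0.01,"dy":0.027,"dz":0.5,"wx":0,"wy":0,"wz":0},{"gripper":0.8,"dx":0.01,"dy":0.027,"dz":0.8,"wx":0,"wy":0,"wz":0},{"gripper":0.8,"dx":0.01,"dy":0.027,"dz":0.8,"wx":0,"wy":0,"wz":0}]'>/dev/null
python3 -m handwheel '[{"gripper":0.8,"dx":0,"dy":0,"dz":0.4,"wx":0,"wy":0,"wz":0},{"gripper":0.8,"dx":0,"dy":0,"dz":0.76,"wx":0,"wy":0,"wz":0},{"gripper":0.8,"dx":0,"dy":0,"dz":0.76,"wx":0,"wy":0,"wz":0}]'
python3 -m handwheel '[{"gripper":0.2,"dx":0,"dy":0,"dz":0,"wx":0,"wy":0,"wz":0},{"gripper":0.2,"dx":0,"dy":0,"dz":0,"wx":0,"wy":0,"wz":0},{"gripper":0.2,"dx":0,"dy":0,"dz":0,"wx":0,"wy":0,"wz":0},{"gripper":0.2,"dx":0,"dy":0,"dz":0,"wx":0,"wy":0,"wz":0},{"gripper":0.2,"dx":0,"dy":0,"dz":0,"wx":0,"wy":0,"wz":0}]' 40
```

```text
t: 17.68
eef_pos: [0.4293, -0.1114, 0.0081]
tool_rot: [-3.058, -0.709, 0.006]
contact_force: [0.3, -0.3, 0.4]
opening: 0.799
finger_force: 0.0
t: 18.3
eef_pos: [0.4314, -0.1117, 0.0109]
tool_rot: [3.061, 0.708, 0.003]
contact_force: [-1.9, 2.9, 6.4]
opening: 0.474
finger_force: 40.0
```

```bash
python3 -m handwheel '[{"gripper":0.2,"dx":0,"dy":0,"dz":-0.3,"wx":0,"wy":0,"wz":0},{"gripper":0.2,"dx":0,"dy":0,"dz":-0.8,"wx":0,"wy":0,"wz":0},{"gripper":0.2,"dx":0,"dy":0,"dz":-1,"wx":0,"wy":0,"wz":0},{"gripper":0.2,"dx":0,"dy":0,"dz":-1,"wx":0,"wy":0,"wz":0}]'
python3 -c "
from h import *
loc();go(w(0,.065,.16),-60.4)"
```

```text
t: 18.8
eef_pos: [0.4315, -0.1124, 0.131]
tool_rot: [3.059, 0.707, 0.005]
contact_force: [-0.2, 0.5, -5.4]
opening: 0.477
finger_force: 40.0
local [-0.2316 -0.1366] z 0.131 F [-0.2  0.5 -5.4] open 0.477 grip 39.99884247779846 t 18.8
d [ 1.822 -1.797 -0.242] w [ 0.0005 -0.0004 -0.0099] at [ 0.4315 -0.1124  0.131 ] j [-0.33 -0.34  1.79 -0.    1.69  0.79] t 18.8
```

```bash
python3 -m handwheel '[{"gripper":0.2,"dx":0.1,"dy":-0.1,"dz":-0.25,"wx":0,"wy":0,"wz":-0.01},{"gripper":0.2,"dx":0.4,"dy":-0.4,"dz":-0.25,"wx":0,"wy":0,"wz":-0.01},{"gripper":0.2,"dx":0.7,"dy":-0.7,"dz":-0.25,"wx":0,"wy":0,"wz":-0.01},{"gripper":0.2,"dx":0.9,"dy":-0.9,"dz":-0.25,"wx":0,"wy":0,"wz":-0.01}]'>/dev/null
python3 -m handwheel '[{"gripper":0.2,"dx":0.3,"dy":-0.3,"dz":0,"wx":0,"wy":0,"wz":0},{"gripper":0.2,"dx":0.6,"dy":-0.6,"dz":0,"wx":0,"wy":0,"wz":0},{"gripper":0.2,"dx":0.9,"dy":-0.8,"dz":0,"wx":0,"wy":0,"wz":0},{"gripper":0.2,"dx":0.9,"dy":-0.8,"dz":0,"wx":0,"wy":0,"wz":0},{"gripper":0.2,"dx":0.9,"dy":-0.8,"dz":0,"wx":0,"wy":0,"wz":0}]'>/dev/null
python3 -c "
from h import *
loc();go(w(0,.065,.047),-60.4)"
```

```text
local [-0.0107  0.0613] z 0.1567 F [ 0.  -0.9 -4.7] open 0.476 grip 39.99873697757721 t 19.93
d [ 0.093 -0.03   0.914] w [-0.0001  0.0007  0.0001] at [0.5258 0.1688 0.1567] j [ 0.25 -0.04  1.48 -0.    1.71  1.3 ] t 19.925
```

```bash
python3 -m handwheel '[{"gripper":0.2,"dx":0.09,"dy":-0.03,"dz":0.3,"wx":0,"wy":0,"wz":0},{"gripper":0.2,"dx":0.09,"dy":-0.03,"dz":0.7,"wx":0,"wy":0,"wz":0},{"gripper":0.2,"dx":0.09,"dy":-0.03,"dz":0.85,"wx":0,"wy":0,"wz":0},{"gripper":0.2,"dx":0.09,"dy":-0.03,"dz":0.91,"wx":0,"wy":0,"wz":0},{"gripper":0.2,"dx":0.09,"dy":-0.03,"dz":0.91,"wx":0,"wy":0,"wz":0}]'
python3 -c "
from h import *
loc()"
```

```text
t: 20.55
eef_pos: [0.5349, 0.1776, 0.0513]
tool_rot: [3.037, 0.802, 0.003]
contact_force: [0.0, -0.8, -3.7]
opening: 0.478
finger_force: 40.0
local [0.0015 0.0644] z 0.0513 F [ 0.  -0.8 -3.7] open 0.478 grip 39.998942613601685 t 20.55
```

Still hanging about 4 mm up; lower a little more, then release.

```bash
python3 -m handwheel '[{"gripper":0.2,"dx":0,"dy":0,"dz":0.02,"wx":0,"wy":0,"wz":0},{"gripper":0.2,"dx":0,"dy":0,"dz":0.02,"wx":0,"wy":0,"wz":0},{"gripper":0.2,"dx":0,"dy":0,"dz":0.02,"wx":0,"wy":0,"wz":0}]'
python3 -m handwheel '[{"gripper":0.58,"dx":0,"dy":0,"dz":0,"wx":0,"wy":0,"wz":0},{"gripper":0.58,"dx":0,"dy":0,"dz":0,"wx":0,"wy":0,"wz":0},{"gripper":0.58,"dx":0,"dy":0,"dz":-0.5,"wx":0,"wy":0,"wz":0},{"gripper":0.58,"dx":0,"dy":0,"dz":-0.95,"wx":0,"wy":0,"wz":0},{"gripper":0.58,"dx":0,"dy":0.3,"dz":-1,"wx":0,"wy":0,"wz":0}]'
python3 -c "
from h import *
go([.4727,-.2155,.17],-66.5)"
```

```text
t: 20.92
eef_pos: [0.5346, 0.178, 0.0483]
tool_rot: [-3.037, -0.803, -0.002]
contact_force: [-1.3, -0.0, -4.6]
opening: 0.476
finger_force: 40.0
t: 21.55
eef_pos: [0.5541, 0.1483, 0.1748]
tool_rot: [-3.036, -0.808, -0.017]
contact_force: [-0.2, -0.0, 0.0]
opening: 0.579
finger_force: 0.0
d [-2.096  2.293  0.024] w [ 0.0003 -0.0017  0.0176] at [0.5541 0.1483 0.1748] j [0.2  0.01 1.4  0.   1.72 1.25] t 21.55
```

```bash
python3 -m handwheel '[{"gripper":0.8,"dx":-0.3,"dy":0.3,"dz":0,"wx":0,"wy":0,"wz":0},{"gripper":0.8,"dx":-0.6,"dy":0.6,"dz":0,"wx":0,"wy":0,"wz":0},{"gripper":0.8,"dx":-1,"dy":1,"dz":0,"wx":0,"wy":0,"wz":0}]'>/dev/null
python3 -m handwheel '[{"gripper":0.8,"dx":-0.3,"dy":0.3,"dz":0,"wx":0,"wy":0,"wz":0.018},{"gripper":0.8,"dx":-0.6,"dy":0.6,"dz":0,"wx":0,"wy":0,"wz":0.018},{"gripper":0.8,"dx":-1,"dy":1,"dz":0,"wx":0,"wy":0,"wz":0.018},{"gripper":0.8,"dx":-1,"dy":1,"dz":0,"wx":0,"wy":0,"wz":0.018}]'>/dev/null
python3 - <<'E'
from h import *
c=get_calibration("wrist");im=read_camera("wrist")
for a,r,k in blobs(im,(12,130,90),(30,255,255),300):
    bx=cv2.boxPoints(r);P=onz("wrist",bx,.03,c);e=[P[1]-P[0],P[2]-P[1]];L=max(e,key=np.linalg.norm)
    print(round(a),np.round(r[0]),onz("wrist",[r[0]],.03,c)[0].round(4),[round(np.linalg.norm(v),3) for v in e],np.degrees(np.arctan2(L[1],L[0])).round(1))
go([.4727,-.2155,.008],-66.5)
E
```

```text
484 [381. 297.] [ 0.3892 -0.3925  0.03  ] [np.float64(0.025), np.float64(0.084)] -143.9
1838 [286. 189.] [ 0.4741 -0.2164  0.03  ] [np.float64(0.04), np.float64(0.073)] -154.2
5432 [66. 28.] [0.5397 0.055  0.03  ] [np.float64(0.127), np.float64(0.048)] -66.9
d [-0.05   0.321  1.336] w [ 0.0002 -0.0001 -0.0016] at [ 0.4631 -0.1776  0.1683] j [-0.43 -0.2   1.6  -0.    1.73  0.74] t 22.475
```

```bash
python3 -m handwheel '[{"gripper":0.8,"dx":-0.045,"dy":0.33,"dz":0.1,"wx":0,"wy":0,"wz":-0.004},{"gripper":0.8,"dx":-0.045,"dy":0.33,"dz":0.6,"wx":0,"wy":0,"wz":-0.004},{"gripper":0.8,"dx":-0.045,"dy":0.33,"dz":0.7,"wx":0,"wy":0,"wz":-0.004},{"gripper":0.8,"dx":-0.045,"dy":0.33,"dz":0.7,"wx":0,"wy":0,"wz":-0.004}]'>/dev/null
python3 -m handwheel '[{"gripper":0.8,"dx":0,"dy":0,"dz":0.4,"wx":0,"wy":0,"wz":0},{"gripper":0.8,"dx":0,"dy":0,"dz":0.63,"wx":0,"wy":0,"wz":0},{"gripper":0.8,"dx":0,"dy":0,"dz":0.63,"wx":0,"wy":0,"wz":0}]'
python3 -m handwheel '[{"gripper":0.2,"dx":0,"dy":0,"dz":0,"wx":0,"wy":0,"wz":0},{"gripper":0.2,"dx":0,"dy":0,"dz":0,"wx":0,"wy":0,"wz":0},{"gripper":0.2,"dx":0,"dy":0,"dz":0,"wx":0,"wy":0,"wz":0},{"gripper":0.2,"dx":0,"dy":0,"dz":0,"wx":0,"wy":0,"wz":0},{"gripper":0.2,"dx":0,"dy":0,"dz":0,"wx":0,"wy":0,"wz":0}]' 40
```

```text
t: 23.35
eef_pos: [0.4743, -0.2133, 0.0085]
tool_rot: [-3.068, -0.67, 0.001]
contact_force: [-0.3, 0.2, -0.1]
opening: 0.799
finger_force: 0.0
t: 23.98
eef_pos: [0.4749, -0.2145, 0.0095]
tool_rot: [3.068, 0.669, 0.003]
contact_force: [-0.0, -0.2, 6.1]
opening: 0.48
finger_force: 39.5
```

```bash
python3 -m handwheel '[{"gripper":0.2,"dx":0,"dy":0,"dz":-0.3,"wx":0,"wy":0,"wz":0},{"gripper":0.2,"dx":0,"dy":0,"dz":-0.8,"wx":0,"wy":0,"wz":0},{"gripper":0.2,"dx":0,"dy":0,"dz":-1,"wx":0,"wy":0,"wz":0},{"gripper":0.2,"dx":0,"dy":0,"dz":-1,"wx":0,"wy":0,"wz":0}]'
python3 -m handwheel '[{"gripper":0.2,"dx":0.05,"dy":-0.1,"dz":-0.35,"wx":0,"wy":0,"wz":-0.014},{"gripper":0.2,"dx":0.3,"dy":-0.4,"dz":-0.35,"wx":0,"wy":0,"wz":-0.014},{"gripper":0.2,"dx":0.6,"dy":-0.8,"dz":-0.35,"wx":0,"wy":0,"wz":-0.014},{"gripper":0.2,"dx":0.7,"dy":-1,"dz":-0.35,"wx":0,"wy":0,"wz":-0.014}]'>/dev/null
python3 -c "
from h import *
loc();go(w(0,-.008,.16),-60.4)"
```

```text
t: 24.48
eef_pos: [0.4748, -0.2144, 0.1294]
tool_rot: [3.068, 0.668, 0.003]
contact_force: [0.3, 0.4, -4.9]
opening: 0.479
finger_force: 39.5
local [-0.1499 -0.131 ] z 0.1664 F [ 0.1 -0.7 -4.7] open 0.482 grip 39.54826533794403 t 24.98
d [ 1.252 -1.022  0.054] w [-0.0007  0.0006  0.0004] at [ 0.4998 -0.0672  0.1664] j [-0.2  -0.17  1.58  0.    1.73  0.85] t 24.975
```

```bash
python3 -m handwheel '[{"gripper":0.2,"dx":0.3,"dy":-0.3,"dz":0,"wx":0,"wy":0,"wz":0},{"gripper":0.2,"dx":0.6,"dy":-0.6,"dz":0,"wx":0,"wy":0,"wz":0},{"gripper":0.2,"dx":0.95,"dy":-0.9,"dz":0,"wx":0,"wy":0,"wz":0},{"gripper":0.2,"dx":0.98,"dy":-0.95,"dz":0,"wx":0,"wy":0,"wz":0},{"gripper":0.2,"dx":0.98,"dy":-0.95,"dz":0,"wx":0,"wy":0,"wz":0}]'>/dev/null
python3 -c "
from h import *
loc();go(w(0,-.008,.047),-60.4)"
```

```text
local [-0.0339 -0.0193] z 0.1673 F [-0.6  0.9 -4.4] open 0.478 grip 39.54859972000122 t 25.6
d [ 0.287 -0.092  1.001] w [-0.0002  0.0007  0.0003] at [0.5454 0.0873 0.1673] j [ 0.1  -0.04  1.46 -0.    1.72  1.15] t 25.6
```

```bash
python3 -m handwheel '[{"gripper":0.2,"dx":0.29,"dy":-0.09,"dz":0.1,"wx":0,"wy":0,"wz":0},{"gripper":0.2,"dx":0.29,"dy":-0.09,"dz":0.5,"wx":0,"wy":0,"wz":0},{"gripper":0.2,"dx":0.29,"dy":-0.09,"dz":0.85,"wx":0,"wy":0,"wz":0},{"gripper":0.2,"dx":0.29,"dy":-0.09,"dz":0.97,"wx":0,"wy":0,"wz":0},{"gripper":0.2,"dx":0.29,"dy":-0.09,"dz":0.97,"wx":0,"wy":0,"wz":0}]'>/dev/null
python3 -m handwheel '[{"gripper":0.2,"dx":0,"dy":0,"dz":0.03,"wx":0,"wy":0,"wz":0},{"gripper":0.2,"dx":0,"dy":0,"dz":0.03,"wx":0,"wy":0,"wz":0},{"gripper":0.2,"dx":0,"dy":0,"dz":0.03,"wx":0,"wy":0,"wz":0}]'>/dev/null
python3 -c "
from h import *
loc()"
```

```text
local [ 0.0023 -0.0093] z 0.0513 F [-0.2  0.2 -4.6] open 0.474 grip 39.548771381378174 t 26.6
```

```bash
python3 -m handwheel '[{"gripper":0.2,"dx":0,"dy":0,"dz":0.045,"wx":0,"wy":0,"wz":0},{"gripper":0.2,"dx":0,"dy":0,"dz":0.045,"wx":0,"wy":0,"wz":0},{"gripper":0.2,"dx":0,"dy":0,"dz":0.045,"wx":0,"wy":0,"wz":0}]'
python3 -m handwheel '[{"gripper":0.58,"dx":0,"dy":0,"dz":0,"wx":0,"wy":0,"wz":0},{"gripper":0.58,"dx":0,"dy":0,"dz":0,"wx":0,"wy":0,"wz":0},{"gripper":0.58,"dx":0,"dy":0,"dz":-0.5,"wx":0,"wy":0,"wz":0},{"gripper":0.58,"dx":0,"dy":0,"dz":-0.95,"wx":0,"wy":0,"wz":0},{"gripper":0.58,"dx":0,"dy":0.3,"dz":-1,"wx":0,"wy":0,"wz":0}]'
python3 - <<'E'
from h import *
im=read_camera("top")
h=cv2.cvtColor(im,cv2.COLOR_BGR2HSV)
p0=np.array([580,293])*.64
print('sleeve approx',onz("top",[p0],.058))
for a,r,c in blobs(im,(0,0,90),(180,45,255),40):
    if np.linalg.norm(np.array(r[0])-p0)<40: print(a,r,cv2.minEnclosingCircle(c))
for a,r,c in blobs(im,(165,90,60),(180,255,255),40)+blobs(im,(0,150,60),(6,255,255),40): print('red/pink',a,np.round(r[0]),onz("top",[r[0]],.05)[0].round(3))
cv2.imwrite("pics/c7.png",cv2.resize(im[130:240,240:420],(800,489),interpolation=3))
E
```

```text
t: 26.98
eef_pos: [0.5713, 0.1138, 0.0445]
tool_rot: [-3.037, -0.803, 0.001]
contact_force: [1.6, 0.4, -5.4]
opening: 0.481
finger_force: 39.6
t: 27.6
eef_pos: [0.5913, 0.0841, 0.1722]
tool_rot: [3.035, 0.808, 0.018]
contact_force: [0.4, -0.0, -0.4]
opening: 0.576
finger_force: 0.0
sleeve approx [[ 0.56775545 -0.36482567  0.058     ]]
243.5 ((372.5, 188.0), (18.0, 17.0), 90.0) ((372.20001220703125, 187.8000030517578), 9.374521255493164)
red/pink 307.0 [306. 278.] [ 0.316 -0.177  0.05 ]
red/pink 291.5 [404. 174.] [ 0.606 -0.46   0.05 ]
red/pink 2966.0 [ 14. 250.] [0.409 0.641 0.05 ]
red/pink 235.0 [341. 182.] [ 0.584 -0.282  0.05 ]
```

View pics/c7.png

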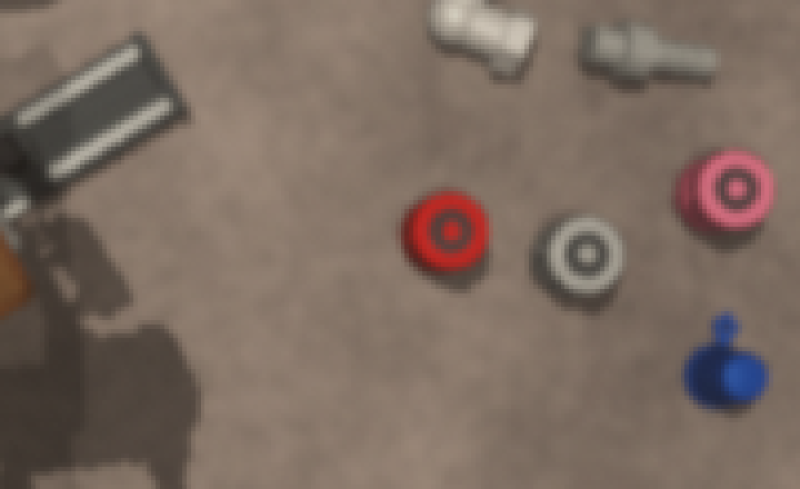

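Run:
```python
from h import *
print(onz("top",[[372.3,187.6]],.058))
go([.5685,-.366,.172],29.6)
```

```text
[[ 0.56747929 -0.36791148  0.058     ]]
d [-2.005  3.127 -0.012] w [-1.000e-04 -1.700e-03  2.499e-01] at [0.5926 0.0791 0.1699] j [ 0.08  0.07  1.34 -0.    1.72  1.13] t 27.65
```

```bash
python3 -m handwheel '[{"gripper":0.85,"dx":-0.3,"dy":0.45,"dz":0,"wx":0,"wy":0,"wz":0},{"gripper":0.85,"dx":-0.65,"dy":1,"dz":0,"wx":0,"wy":0,"wz":0},{"gripper":0.85,"dx":-0.65,"dy":1,"dz":0,"wx":0,"wy":0,"wz":0}]'>/dev/null
python3 -m handwheel '[{"gripper":0.85,"dx":-0.3,"dy":0.45,"dz":0,"wx":0,"wy":0,"wz":0},{"gripper":0.85,"dx":-0.65,"dy":1,"dz":0,"wx":0,"wy":0,"wz":0},{"gripper":0.85,"dx":-0.65,"dy":1,"dz":0,"wx":0,"wy":0,"wz":0}]'>/dev/null
python3 -m handwheel '[{"gripper":0.85,"dx":-0.6,"dy":0.9,"dz":0,"wx":0,"wy":0,"wz":-0.14},{"gripper":0.85,"dx":-0.6,"dy":0.9,"dz":0,"wx":0,"wy":0,"wz":-0.14},{"gripper":0.85,"dx":-0.6,"dy":0.9,"dz":0,"wx":0,"wy":0,"wz":-0.14},{"gripper":0.85,"dx":-0.6,"dy":0.9,"dz":0,"wx":0,"wy":0,"wz":-0.14},{"gripper":0.85,"dx":-0.6,"dy":0.9,"dz":0,"wx":0,"wy":0,"wz":-0.14}]'>/dev/null
python3 -m handwheel '[{"gripper":0.85,"dx":0,"dy":0,"dz":0,"wx":0,"wy":0,"wz":-0.11},{"gripper":0.85,"dx":0,"dy":0,"dz":0,"wx":0,"wy":0,"wz":-0.11},{"gripper":0.85,"dx":0,"dy":0,"dz":0,"wx":0,"wy":0,"wz":-0.11},{"gripper":0.85,"dx":0,"dy":0,"dz":0,"wx":0,"wy":0,"wz":-0.11},{"gripper":0.85,"dx":0,"dy":0,"dz":0,"wx":0,"wy":0,"wz":-0.11}]'>/dev/null
python3 - <<'E'
from h import *
c=get_calibration("wrist");im=read_camera("wrist");cv2.imwrite("pics/w3.png",im)
go([.568,-.367,.02],29.6);print(proj("wrist",[[.568,-.367,.058],[.584,-.282,.06]],c))
E
```

```text
d [-0.274 -0.114  1.206] w [ 0.0001 -0.     -0.0002] at [ 0.5637 -0.3316  0.1648] j [-0.58  0.23  1.18  0.    1.73 -1.1 ] t 29.7
[[239.95985718 222.47723832]
 [294.38803127 162.18140024]]
```

View pics/w3.png

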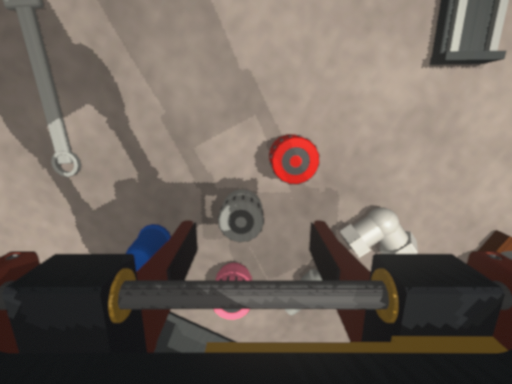

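```bash
python3 -m handwheel '[{"gripper":0.85,"dx":-0.27,"dy":-0.115,"dz":0,"wx":0,"wy":0,"wz":0},{"gripper":0.85,"dx":-0.27,"dy":-0.115,"dz":0.3,"wx":0,"wy":0,"wz":0},{"gripper":0.85,"dx":-0.27,"dy":-0.115,"dz":0.65,"wx":0,"wy":0,"wz":0},{"gripper":0.85,"dx":-0.27,"dy":-0.115,"dz":0.65,"wx":0,"wy":0,"wz":0}]'>/dev/null
python3 -c "
from h import *
go([.568,-.367,.014],29.6)"
```

```text
d [-0.024  0.017  0.565] w [-0.0005 -0.0013 -0.0002] at [ 0.5653 -0.3658  0.0818] j [-0.63  0.31  1.23  0.    1.61 -1.14] t 30.2
```

```bash
python3 -m handwheel '[{"gripper":0.85,"dx":-0.01,"dy":0.015,"dz":0.3,"wx":0,"wy":0,"wz":0},{"gripper":0.85,"dx":-0.01,"dy":0.015,"dz":0.57,"wx":0,"wy":0,"wz":0},{"gripper":0.85,"dx":-0.01,"dy":0.015,"dz":0.57,"wx":0,"wy":0,"wz":0}]'
python3 -m handwheel '[{"gripper":0.3,"dx":0,"dy":0,"dz":0,"wx":0,"wy":0,"wz":0},{"gripper":0.3,"dx":0,"dy":0,"dz":0,"wx":0,"wy":0,"wz":0},{"gripper":0.3,"dx":0,"dy":0,"dz":0,"wx":0,"wy":0,"wz":0},{"gripper":0.3,"dx":0,"dy":0,"dz":0,"wx":0,"wy":0,"wz":0},{"gripper":0.3,"dx":0,"dy":0,"dz":0,"wx":0,"wy":0,"wz":0}]' 40
python3 -m handwheel '[{"gripper":0.3,"dx":0,"dy":0,"dz":-0.3,"wx":0,"wy":0,"wz":0},{"gripper":0.3,"dx":0,"dy":0,"dz":-0.8,"wx":0,"wy":0,"wz":0},{"gripper":0.3,"dx":0,"dy":0,"dz":-1,"wx":0,"wy":0,"wz":0},{"gripper":0.3,"dx":0,"dy":0,"dz":-1,"wx":0,"wy":0,"wz":0}]'
python3 -c "
from h import *
go(w(.0,-.07,.18),29.6)"
```

```text
t: 30.58
eef_pos: [0.5685, -0.3669, 0.0171]
tool_rot: [-1.579, -2.712, -0.001]
contact_force: [0.0, 0.6, 0.7]
opening: 0.849
finger_force: 0.0
t: 31.2
eef_pos: [0.5699, -0.3685, 0.0204]
tool_rot: [1.578, 2.713, -0.001]
contact_force: [-1.1, -0.2, 7.2]
opening: 0.562
finger_force: 40.0
t: 31.7
eef_pos: [0.57, -0.3683, 0.1404]
tool_rot: [1.578, 2.712, -0.0]
contact_force: [-0.5, -0.4, -4.2]
opening: 0.567
finger_force: 40.0
d [ 2.977  1.982 -0.337] w [0.0003 0.0005 0.0001] at [ 0.57   -0.3683  0.1404] j [-0.62  0.3   1.14  0.    1.7  -1.14] t 31.7
```

```bash
python3 -m handwheel '[{"gripper":0.3,"dx":0.2,"dy":0.1,"dz":-0.3,"wx":0,"wy":0,"wz":0},{"gripper":0.3,"dx":0.6,"dy":0.4,"dz":-0.33,"wx":0,"wy":0,"wz":0},{"gripper":0.3,"dx":1,"dy":0.66,"dz":-0.33,"wx":0,"wy":0,"wz":0}]'>/dev/null
python3 -m handwheel '[{"gripper":0.3,"dx":0.35,"dy":0.23,"dz":0,"wx":0,"wy":0,"wz":0},{"gripper":0.3,"dx":0.7,"dy":0.46,"dz":0,"wx":0,"wy":0,"wz":0},{"gripper":0.3,"dx":1,"dy":0.66,"dz":0,"wx":0,"wy":0,"wz":0}]'>/dev/null
python3 -m handwheel '[{"gripper":0.3,"dx":0.35,"dy":0.23,"dz":0,"wx":0,"wy":0,"wz":0},{"gripper":0.3,"dx":0.7,"dy":0.46,"dz":0,"wx":0,"wy":0,"wz":0},{"gripper":0.3,"dx":0.95,"dy":0.64,"dz":0,"wx":0,"wy":0,"wz":0},{"gripper":0.3,"dx":0.97,"dy":0.66,"dz":0,"wx":0,"wy":0,"wz":0},{"gripper":0.3,"dx":0.97,"dy":0.66,"dz":0,"wx":0,"wy":0,"wz":0}]'>/dev/null
python3 - <<'E'
from h import *
loc();go(w(.0,-.07,.056),29.6)
c=get_calibration("wrist");im=read_camera("wrist");cv2.imwrite("pics/w4.png",im)
E
```

```text
local [-0.0013 -0.07  ] z 0.1753 F [-0.3 -0.  -3.6] open 0.562 grip 39.99887466430664 t 33.08
d [-0.001  0.015  0.995] w [-0.0006 -0.0002  0.0001] at [0.5988 0.0592 0.1753] j [ 0.04  0.09  1.31 -0.    1.74 -0.48] t 33.075
```

View pics/w4.png

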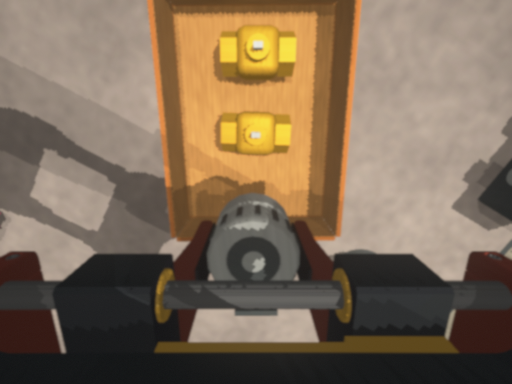

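```bash
python3 -m handwheel '[{"gripper":0.3,"dx":0,"dy":0.01,"dz":0.4,"wx":0,"wy":0,"wz":0},{"gripper":0.3,"dx":0,"dy":0.01,"dz":0.7,"wx":0,"wy":0,"wz":0},{"gripper":0.3,"dx":0,"dy":0.01,"dz":0.9,"wx":0,"wy":0,"wz":0},{"gripper":0.3,"dx":0,"dy":0.01,"dz":0.96,"wx":0,"wy":0,"wz":0},{"gripper":0.3,"dx":0,"dy":0.01,"dz":0.96,"wx":0,"wy":0,"wz":0}]'>/dev/null
python3 -m handwheel '[{"gripper":0.3,"dx":0,"dy":0,"dz":0,"wx":0,"wy":0,"wz":0},{"gripper":0.3,"dx":0,"dy":0,"dz":0,"wx":0,"wy":0,"wz":0}]'>/dev/null
python3 -c "
from h import *
loc()"
```

```text
local [ 0.0012 -0.0706] z 0.0642 F [-0.4 -0.9 -5.6] open 0.563 grip 39.99883532524109 t 34.0
```

```bash
python3 -m handwheel '[{"gripper":0.3,"dx":0,"dy":0,"dz":0.04,"wx":0,"wy":0,"wz":0},{"gripper":0.3,"dx":0,"dy":0,"dz":0.065,"wx":0,"wy":0,"wz":0},{"gripper":0.3,"dx":0,"dy":0,"dz":0.065,"wx":0,"wy":0,"wz":0},{"gripper":0.3,"dx":0,"dy":0,"dz":0.065,"wx":0,"wy":0,"wz":0}]'
python3 -c "
from h import *
loc()"
```

```text
t: 34.5
eef_pos: [0.6007, 0.0601, 0.0554]
tool_rot: [1.579, 2.715, 0.0]
contact_force: [-2.7, 0.6, 2.0]
opening: 0.563
finger_force: 40.0
local [ 0.0007 -0.0702] z 0.0554 F [-2.7  0.6  2. ] open 0.563 grip 40.00031769275665 t 34.5
```

```bash
python3 -m handwheel '[{"gripper":0.7,"dx":0,"dy":0,"dz":0,"wx":0,"wy":0,"wz":0},{"gripper":0.7,"dx":0,"dy":0,"dz":0,"wx":0,"wy":0,"wz":0},{"gripper":0.7,"dx":0,"dy":0,"dz":0,"wx":0,"wy":0,"wz":0},{"gripper":0.7,"dx":0,"dy":0,"dz":-0.3,"wx":0,"wy":0,"wz":0},{"gripper":0.7,"dx":0,"dy":0,"dz":-0.8,"wx":0,"wy":0,"wz":0}]' >/dev/null
python3 -m handwheel '[{"gripper":0.6,"dx":0,"dy":0,"dz":-0.25,"wx":0,"wy":0,"wz":0},{"gripper":0.6,"dx":-0.35,"dy":0,"dz":-0.25,"wx":0,"wy":0,"wz":0},{"gripper":0.6,"dx":-0.6,"dy":0,"dz":-0.25,"wx":0,"wy":0,"wz":0},{"gripper":0.6,"dx":-0.6,"dy":0,"dz":-0.25,"wx":0,"wy":0,"wz":0}]' >/dev/null
python3 - <<'E'
from h import *
loc();go(w(.001,-.1425,.0516),29.6)
cv2.imwrite("pics/s8.png",np.vstack([cv2.resize(read_camera("wrist"),(400,300)),cv2.resize(read_camera("scene")[110:230,230:390],(400,300))]))
E
```

```text
local [ 0.0002 -0.144 ] z 0.1803 F [-0.4  0.1 -0. ] open 0.601 grip 0.0 t 35.62
d [0.012 0.007 1.072] w [-0.0001 -0.     -0.0003] at [ 0.6367 -0.0043  0.1803] j [-0.06  0.19  1.2  -0.    1.75 -0.57] t 35.625
```

View pics/s8.png

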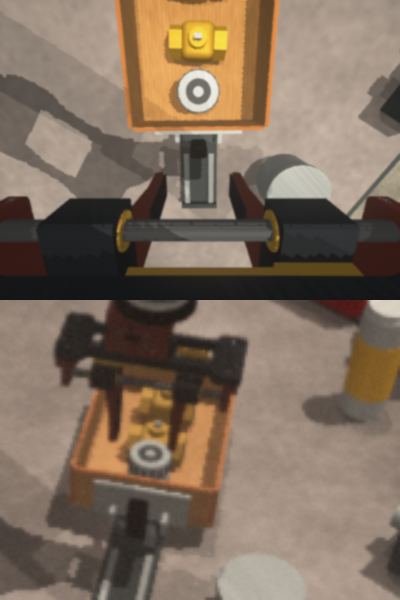

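```bash
python3 -m handwheel '[{"gripper":0.6,"dx":0.012,"dy":0,"dz":0.5,"wx":0,"wy":0,"wz":0},{"gripper":0.6,"dx":0.012,"dy":0,"dz":0.9,"wx":0,"wy":0,"wz":0},{"gripper":0.6,"dx":0.012,"dy":0,"dz":1,"wx":0,"wy":0,"wz":0},{"gripper":0.6,"dx":0.012,"dy":0,"dz":1,"wx":0,"wy":0,"wz":0}]' >/dev/null
python3 -m handwheel '[{"gripper":0.6,"dx":0,"dy":0,"dz":0.08,"wx":0,"wy":0,"wz":0},{"gripper":0.1,"dx":0,"dy":0,"dz":0.08,"wx":0,"wy":0,"wz":0},{"gripper":0.1,"dx":0,"dy":0,"dz":0.08,"wx":0,"wy":0,"wz":0},{"gripper":0.1,"dx":0,"dy":0,"dz":0.08,"wx":0,"wy":0,"wz":0},{"gripper":0.1,"dx":0,"dy":0,"dz":0.08,"wx":0,"wy":0,"wz":0}]' 30
python3 -c "
from h import *
loc()"
python3 -m handwheel '[{"gripper":0.1,"dx":-0.12,"dy":0,"dz":0,"wx":0,"wy":0,"wz":0},{"gripper":0.1,"dx":-0.24,"dy":0,"dz":0,"wx":0,"wy":0,"wz":0},{"gripper":0.1,"dx":-0.36,"dy":0,"dz":0,"wx":0,"wy":0,"wz":0},{"gripper":0.1,"dx":-0.48,"dy":0,"dz":0,"wx":0,"wy":0,"wz":0},{"gripper":0.1,"dx":-0.6,"dy":0,"dz":0,"wx":0,"wy":0,"wz":0}]' >/dev/null
python3 -m handwheel '[{"gripper":0.1,"dx":-0.03,"dy":0,"dz":0,"wx":0,"wy":0,"wz":0},{"gripper":0.1,"dx":-0.03,"dy":0,"dz":0,"wx":0,"wy":0,"wz":0},{"gripper":0.1,"dx":-0.03,"dy":0,"dz":0,"wx":0,"wy":0,"wz":0}]' >/dev/null
python3 -c "
from h import *
loc()"
```

```text
t: 36.85
eef_pos: [0.6359, -0.0013, 0.0518]
tool_rot: [1.579, 2.715, 0.001]
contact_force: [0.4, 1.0, 0.3]
opening: 0.249
finger_force: 30.0
local [ 0.001 -0.141] z 0.0518 F [0.4 1.  0.3] open 0.249 grip 29.996005296707153 t 36.85
local [ 0.0017 -0.217 ] z 0.0518 F [3.5 5.3 3. ] open 0.251 grip 30.0085312128067 t 37.85
```

```bash
python3 -m handwheel '[{"gripper":0.1,"dx":-0.02,"dy":0,"dz":0,"wx":0,"wy":0,"wz":0},{"gripper":0.1,"dx":-0.02,"dy":0,"dz":0,"wx":0,"wy":0,"wz":0},{"gripper":0.1,"dx":-0.02,"dy":0,"dz":0,"wx":0,"wy":0,"wz":0}]' >/dev/null
python3 -c "
from h import *
loc()"
python3 -m handwheel '[{"gripper":0.6,"dx":0.01,"dy":0,"dz":0,"wx":0,"wy":0,"wz":0},{"gripper":0.6,"dx":0.01,"dy":0,"dz":0,"wx":0,"wy":0,"wz":0},{"gripper":0.6,"dx":0.01,"dy":0,"dz":0,"wx":0,"wy":0,"wz":0},{"gripper":0.6,"dx":0.01,"dy":0,"dz":-0.5,"wx":0,"wy":0,"wz":0},{"gripper":0.6,"dx":0.01,"dy":0,"dz":-1,"wx":0,"wy":0,"wz":0}]' >/dev/null
python3 -m handwheel '[{"gripper":0.6,"dx":-0.2,"dy":0,"dz":-0.2,"wx":0,"wy":0,"wz":0},{"gripper":0.6,"dx":-0.6,"dy":0,"dz":-0.2,"wx":0,"wy":0,"wz":0},{"gripper":0.6,"dx":-0.6,"dy":0,"dz":-0.2,"wx":0,"wy":0,"wz":0},{"gripper":0.6,"dx":-0.6,"dy":0,"dz":-0.2,"wx":0,"wy":0,"wz":0}]' >/dev/null
python3 - <<'E'
from h import *
loc()
im=np.vstack([cv2.resize(read_camera("top")[120:240,130:290],(480,360)),cv2.resize(read_camera("scene")[110:230,230:390],(320,240),).copy().repeat(1,1) if 0 else cv2.resize(read_camera("scene")[110:170+20,230:390],(480,240))])
cv2.imwrite("pics/f9.png",im)
E
```

```text
local [ 0.0017 -0.2171] z 0.0517 F [-1.9 10.9  5.2] open 0.25 grip 30.001114904880524 t 38.23
local [ 0.0004 -0.2895] z 0.1943 F [ 0.1  1.4 -0.3] open 0.602 grip 0.0 t 39.35
```

View pics/f9.png

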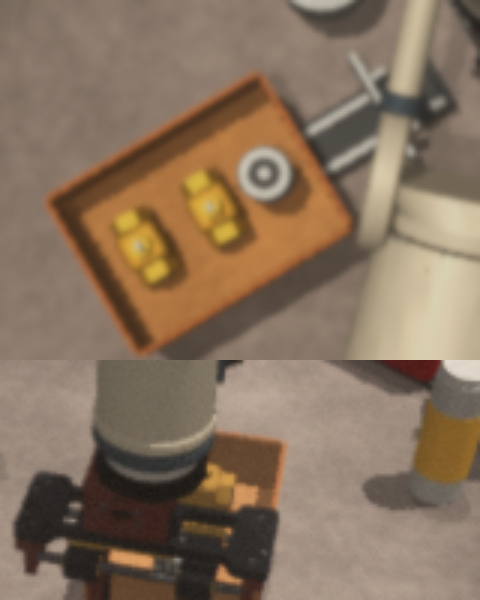

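The stop stopped moving at its back limit, with about 11 N of pull on it. All four walls still stand, with the two valves and the sleeve apart on the tray floor.

```bash
python3 -c "
from rig import *
print(hand_in())"
```

```text
the job is handed in; nothing more can be done
None
```

I folded up all four tray walls with the stop pushed home, packed the one steel sleeve and the two brass valve bodies apart on the tray floor, then drew the stop fully back and handed the job in at about 39 s; no verdict came back.

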